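# Dry-fit a lap-jointed cabinet door on the assembly board

### The arm

A 6-joint arm with a two-finger parallel gripper is mounted at the origin on a cart in front of the work surface, level with it; the furniture and walls round the work are solid. World frame = base frame: x ahead of the robot, y to its left, z up, the work surface at z = 0. Lengths are in m, angles in degrees, forces in N, time in s.
With the tool pointing down it reaches from about 0.35 to 0.875 m from the base axis. Payload 4.2 kg.
Tool frame: the origin (TCP) lies between the finger pads; the fingertips stand 17 mm ahead of it and the grasp point (between the pads) lies 2 mm behind it; z points along the fingers, y is the line along which they close (so a half turn about z gives the same grasp; the last joint's range is limited). The gripper opens to 87 mm and grips with 3 to 60 N. Pads are 19 mm wide; open, the fingers measure 117 mm over their backs; the gripper's body (75 mm by 190 mm) begins 51 mm behind the grasp point.
Start: joints at [83.228, 22.042, 0.453, 0, -68.411, -14.817], TCP at [0.23, 0.581, 0.24] pointing down, gripper open.
Joint ranges: [-179.83, 179.83], [-69.29, 118.12], [-61.27, 80.66], [-181.25, 117.63], [-171.15, -9.14], [-177.46, 177.46]. Speed limits (degrees/s): [159.86, 159.86, 180, 180, 180, 180].

### API

Orientations are given as a 3x3 rotation matrix whose columns are the frame's x, y, z axes.
In Python, from station import r gives the robot as it stands.
- The arm moves only by the tool servo_tool, never from a script. Its argument "targets" is a list of rows, each a list of 5 numbers: the shift along the world's x, y, z in units of 30 mm (1.0 is 30 mm), then the turn about the world's z in rad, then the finger opening in mm, from 0 to 87. In form: [[x, y, z, turn, gripper], ...]. A call has exactly 5 rows; each row is the pose to reach, as a shift and turn from the pose commanded when the call began; what a row does not reach only later rows make up. A row lasts 1/12 s, in which the tool goes at most 41.7 mm and 7.16 degrees, less where a joint would pass 70% of its speed; a pose out of reach is approached as far as the arm can. A call with a gripper value outside its range is refused whole. The fingers move at their own pace and stop on an object; the grip force is fixed at half the most. Time passes only in rows, so rows that repeat a pose let the fingers close, or fill a call up. It gives the time, the measured TCP pose, the force, the opening and the grip force at its end, in the units of the state.
- r.sense(): the state, without advancing time (a new reading comes with each control period).
- r.capture(name): name is "scene" or "side" or "wrist"; returns a dict with "pixels" (480x640x3 uint8, red, green, blue), "fx", "fy", "cx", "cy" (pixels), "world_from_camera" (4x4, takes a point from camera to world coordinates). Camera axes: x right, y down, z forward; pixel columns grow to the right and rows downward; lengths in m; the calibration is good to about 2 mm. The wrist camera is an equidistant fisheye: a pixel r from the principal point sees the ray r / f radians off the axis. A picture is of the moment at which its call begins. There is no depth.
- r.finish_job(): hands the job in; it is judged then, once.
The state is a dict: "time_s": time; "joints": joint angles; "joint_velocities": joint speeds; "effort": joint torques, N m; "tcp_pos": TCP position; "ee_rot": TCP orientation; "wrist_force": force on the tool from outside, world axes, zero at the start; "moment": the same for the moment, N m; "gripper_width": opening from 0.0 (shut) to 1.0 (fully open); "gripper_force": force on a finger pad.
Only numpy, scipy, OpenCV 4.12 (cv2) and the standard library are available. Lean on these libraries where they do the work, as an engineer would, in place of code of your own. Each camera call takes 0.05 s, during which the arm holds its last target. There are 200 camera calls.

### The job

Dry-fit the small cabinet door on the pinned assembly board. Lay the stile with the two steel hinge leaves on the left between its pins, hinges outward (away from the door's middle), and the stile with the lock hole on the right, both with their long laps towards you; then lay the wide rail across the near ends and the narrow rail across the far ends, notches facing each other, and last drop the slim glazing bar between them into the two notches. Every part must lie flat, right down on the board with its laps fully seated, and be let go.

Things in the scene. Friction and masses are not known exactly. Their poses are not given: they have to be found in the camera images.
- jig: Plywood assembly board 204 x 216 x 12 mm, door outline and 12 steel pins on it. Origin: centre of underside; x away from robot, y left. Pins 10 mm wide, 15 high, tops tapered, at (mm) x -26, 38 y +-46.5; x -50, 56 y +-91.5; x +-87 y +-69. Seated parts rest on it (z 12) with axes along its axes, origins at x, y: hinge stile 0, 69; lock stile 0, -69; wide rail -57, 0; narrow rail 63, 0; bar 6, 0
- hinge_stile: Left upright, bare wood, two bright steel hinge leaves on top, knuckles along its outer (+y) edge. 160 (x) x 32 (y) x 24 mm high from x -33 to 45; the ends are laps 12 mm high: the long one (47) at -x for the wide rail, the short one (35) at +x for the narrow rail. Origin: centre of underside. Grasp across y at x = 6 mm, clear of pins; play between pins 1.5 mm each side, 2 mm each end. 75 g
- lock_stile: Right upright, bare wood, with one round black lock hole with brass rim (21 mm) on top at x = 6 mm. Otherwise like the hinge stile: 160 (x) x 32 (y) x 24 mm high from x -33 to 45, ends are laps 12 mm high, the long one (47) at -x, the short one (35) at +x. Origin: centre of underside. Grasp across y at x = 6 mm. 75 g
- bottom_rail: Wide cross rail, bare wood, 168 (y) x 42 (x) x 24 mm. Its middle 101 mm is full height and drops between the stiles (106 mm apart); the end tongues are the upper 12 mm only and lie on the stiles' laps, flush. Notch for the bar in the top, mid +x edge: 25 wide, 20 in from the edge, 8 deep. Origin: centre of the middle's underside. Grasp across x at mid-length, fingertips low, under the notch. 80 g
- top_rail: Narrow cross rail, bare wood, 168 (y) x 30 (x) x 24 mm, shaped like the wide rail (middle 101 mm full height, tongues the upper 12 mm), but its notch (25 wide, 20 in, 8 deep) is in the middle of its -x edge. Origin: centre of the middle's underside. Grasp across x at mid-length, fingertips low, under the notch. 60 g
- glazing_bar: Slim short bar, bare wood, 110 (x) x 20 (y) x 24 mm. Its middle 78 mm is full height and rests on the board; the end tongues (16 mm) are the upper 8 mm only and lie in the rails' notches. Same both ways round. Origin: centre of the middle's underside. Grasp across y at its middle. 30 g

How it is judged (in metres and radians):
On the way, in this order (a step that is already met when the one before it is completed fails the run):
1. both stiles lie between their pins on the board, each on its own side (x of hinge_stile in the frame of jig between -0.008 and 0.008 m and y of hinge_stile in the frame of jig between 0.061 and 0.077 m and z of hinge_stile in the frame of jig between 0.009 and 0.015 m and angle between the x axis of each of hinge_stile, lock_stile and the x axis of jig, either way round below 0.1 rad and angle between each of hinge_stile, lock_stile's own z axis and vertical below 0.05 rad and y of jig in the frame of hinge_stile below -0.05 m and x of lock_stile in the frame of jig between -0.008 and 0.008 m and y of lock_stile in the frame of jig between -0.077 and -0.061 m and z of lock_stile in the frame of jig between 0.009 and 0.015 m and y of jig in the frame of lock_stile above 0.05 m), for 0.2 s.
2. the two rails lie across the stiles' laps, wide one near, narrow one far, seated (all of step 1 and x of bottom_rail in the frame of jig between -0.065 and -0.049 m and y of bottom_rail in the frame of jig between -0.008 and 0.008 m and z of bottom_rail in the frame of jig between 0.009 and 0.015 m and angle between the x axis of each of bottom_rail, top_rail and the x axis of jig, either way round below 0.1 rad and angle between each of bottom_rail, top_rail's own z axis and vertical below 0.05 rad and x of jig in the frame of bottom_rail above 0.03 m and x of top_rail in the frame of jig between 0.055 and 0.071 m and y of top_rail in the frame of jig between -0.008 and 0.008 m and z of top_rail in the frame of jig between 0.009 and 0.015 m and x of jig in the frame of top_rail below -0.03 m), for 0.2 s.
At the end, for the whole second after the job is handed in: Hinge stile left with hinges outward, lock stile right, wide rail near, narrow rail far, notches facing, glazing bar between: each within 8 mm of its place along x and y, within 3 mm of resting on the board, within 0.1 rad of square and 0.05 rad of level; at rest (all of step 2 and x of glazing_bar in the frame of jig between -0.002 and 0.014 m and y of glazing_bar in the frame of jig between -0.008 and 0.008 m and z of glazing_bar in the frame of jig between 0.009 and 0.015 m and angle between the x axis of glazing_bar and the x axis of jig, either way round below 0.1 rad and angle between glazing_bar's own z axis and vertical below 0.05 rad and linear speed of each of hinge_stile, lock_stile, bottom_rail, top_rail, glazing_bar below 0.02 m/s); the robot touches nothing.
It also fails if it takes over 128 s, if anything falls off the work surface, if the arm or the gripper's body presses on something with over 40 N, if the wrist force passes 120 N, or if a joint passes its speed limit or range.

## Working session

There is one attempt and no reset: what is moved stays moved. The work goes in short steps, Python scripts to look and compute and a tool call to move; the robot and the scene stay as the last step left them, time stands still between calls to the robot, and variables do not carry over. Pictures are saved under pics/ and viewed, at most 14 in all, crops included, and the job is handed in when it is done.

Besides the shell and the picture viewer there is one more tool, called after "Request:" as name(argument=value, ...), one argument or row to a line, values as JSON. servo_tool: Moves the arm, as the interface text tells. Its arguments: {"type":"object","properties":{"targets":{"type":"array","items":{"type":"array","items":{"type":"number"}}}},"required":["targets"]}

```bash
mkdir -p pics
python3 - <<'E'
from station import r
import cv2,numpy as np
s=r.sense();print(s['time_s'],s['tcp_pos'],s['ee_rot'],s['gripper_width'])
for n in("scene","side","wrist"):
    c=r.capture(n);cv2.imwrite(f"pics/{n}0.png",c["pixels"][:,:,::-1]);print(n,c["fx"],c["fy"],c["cx"],c["cy"],np.round(c["world_from_camera"],3).tolist())
E
```

```text
0.0 [0.22973746 0.58063614 0.23847074] [[ 9.29783878e-01 -3.68105195e-01 -7.11470412e-04]
 [-3.68105870e-01 -9.29781617e-01 -2.05278615e-03]
 [ 9.41291369e-05  2.17054391e-03 -9.99997640e-01]] 1.0014079384225658
scene 452.62728802264536 452.62728802264536 322.15638876687 235.5491113865547 [[0.582, -0.497, 0.644, 0.009], [-0.813, -0.339, 0.474, -0.39], [-0.017, -0.799, -0.601, 0.591], [0.0, 0.0, 0.0, 1.0]]
side 455.3073884114361 455.3073884114361 314.08797309511203 230.71878224232796 [[0.991, -0.068, 0.115, 0.481], [-0.133, -0.58, 0.804, -0.735], [0.012, -0.812, -0.584, 0.614], [0.0, 0.0, 0.0, 1.0]]
wrist 371.64829954431775 371.64829954431775 314.006048459848 244.20816325992723 [[-0.368, -0.902, -0.226, 0.29], [-0.93, 0.358, 0.086, 0.557], [0.003, 0.242, -0.97, 0.384], [0.0, 0.0, 0.0, 1.0]]
```

View pics/scene0.png

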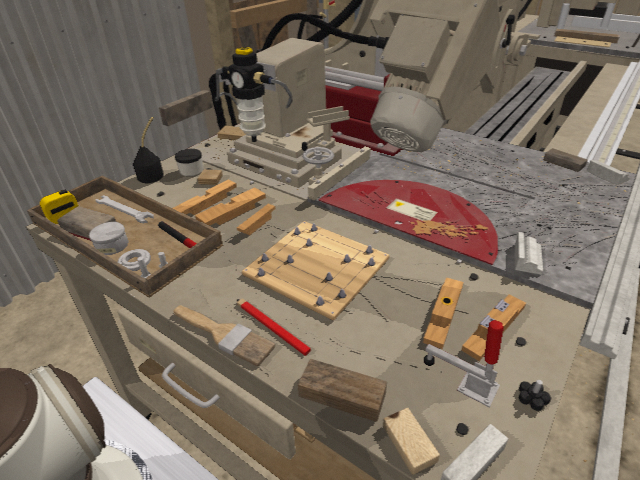

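View pics/side0.png

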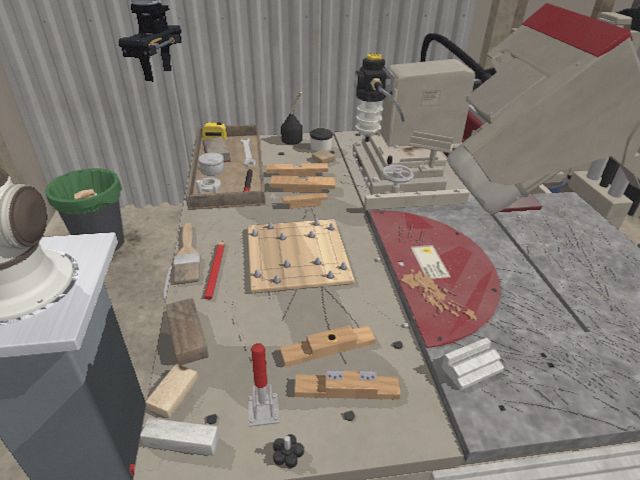

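The scene and side views show the board at side (300,255), the lock stile at (328,345), the hinge stile at (347,386), and the rails and bar at (298,170), (302,184) and (303,201). A toggle clamp stands close to the stiles. I'll zoom in next.

Run:
```python
import cv2,numpy as np
s=cv2.imread("pics/side0.png");c=cv2.imread("pics/scene0.png")
def cr(im,x,y,w,h,W,H): return cv2.resize(im[y:y+h,x:x+w],(W,H),interpolation=cv2.INTER_CUBIC)
a=np.hstack([cr(s,260,315,160,120,400,300),cr(s,240,145,120,90,400,300)])
b=np.hstack([cr(c,410,265,140,105,400,300),cr(c,165,160,120,90,400,300)])
cv2.imwrite("pics/crop1.png",np.vstack([a,b]))
cv2.imwrite("pics/crop2.png",np.hstack([cr(s,240,210,120,90,400,300),cr(c,235,215,160,120,400,300)]))
```

```text
(no output)
```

View pics/crop1.png

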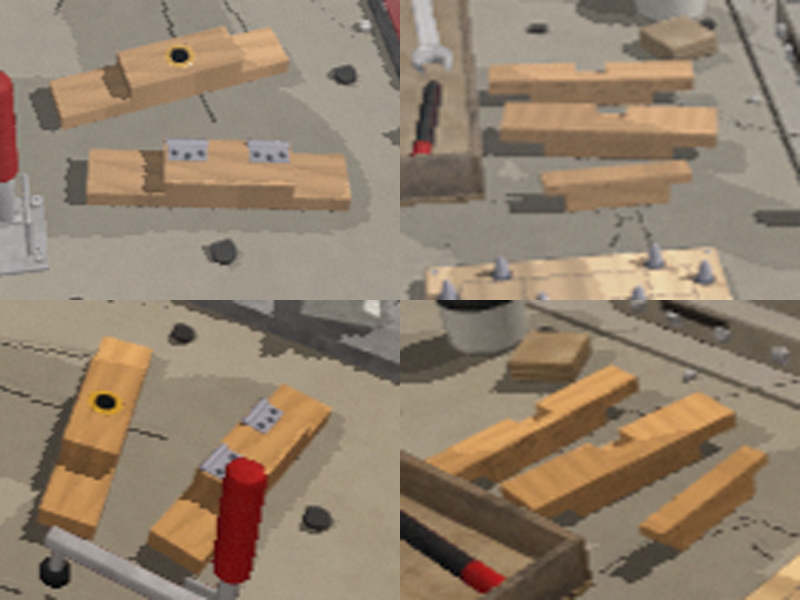

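View pics/crop2.png

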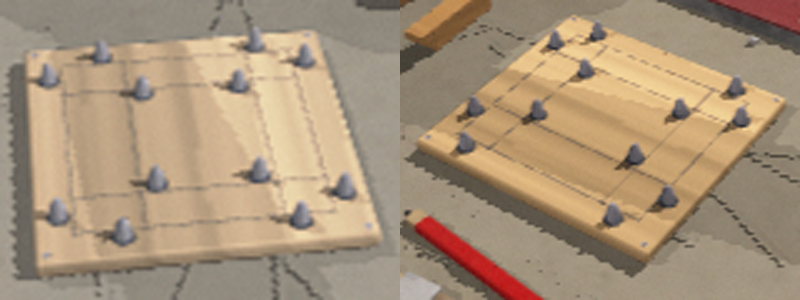

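The hinge stile's knuckles are on +y, and both long laps point to -x. The narrow rail (farther) and the wide rail both have their notches on +y, so the wide rail turns -90° and the narrow one +90°. Next I'll write the measuring helpers and get rough poses.

```bash
cat > h.py <<'E'
import cv2,numpy as np
from station import r
def cast(c,uv,z,fish=False):
    uv=np.atleast_2d(np.float64(uv)); a=(uv[:,0]-c["cx"])/c["fx"]; b=(uv[:,1]-c["cy"])/c["fy"]
    if fish:
        t=np.hypot(a,b)+1e-12; d=np.stack([np.sin(t)*a/t,np.sin(t)*b/t,np.cos(t)],1)
    else: d=np.stack([a,b,np.ones_like(a)],1)
    M=np.array(c["world_from_camera"]); d=d@M[:3,:3].T; o=M[:3,3]
    return (o+d*((z-o[2])/d[:,2])[:,None])[:,:2]
def wood(im):
    h=cv2.cvtColor(im,cv2.COLOR_RGB2HSV)
    return cv2.morphologyEx(cv2.inRange(h,(7,75,90),(24,255,255)),cv2.MORPH_OPEN,np.ones((2,2)))
def blobs(m,amin=150):
    n,l,s,ce=cv2.connectedComponentsWithStats(m)
    return [(s[i],ce[i],np.uint8(l==i)) for i in range(1,n) if s[i][4]>amin]
def snap(name,fn=None):
    c=r.capture(name)
    if fn: cv2.imwrite("pics/"+fn,c["pixels"][:,:,::-1])
    return c
def box(m,c,z,fish=False):
    """min-area rectangle on plane z of the mask's outline: centre, size, long-axis angle"""
    k=max(cv2.findContours(m,cv2.RETR_EXTERNAL,cv2.CHAIN_APPROX_NONE)[0],key=len)[:,0]
    p=cast(c,k,z,fish); (x,y),(w,h),a=cv2.minAreaRect(np.float32(p*1000))
    if w<h: w,h,a=h,w,a+90
    return np.round([x,y,w,h,(a+90)%180-90],1)
E
python3 - <<'E'
from h import *
for n in("side","scene"):
    c=snap(n); m=wood(c["pixels"]); print(n)
    for s,ce,b in blobs(m): print(s,ce.round(),box(b,c,.012))
E
```

```text
side
[203 123  25  19 285] [215. 131.] [354.3 671.9 151.   77.2 -88.8]
[ 268  164   68   45 2013] [302. 184.] [601.  308.7 233.2 175.3 -87.1]
[277 224  26  13 187] [289. 231.] [543.6 103.6  53.3  48.3   1.3]
[249 236  13  39 283] [254. 255.] [463.5  25.5 129.6  20.3 -88.8]
[281 237  35  30 762] [297. 252.] [554.3  24.5 101.6  67.9 -89.3]
[261 239  21  31 497] [271. 254.] [496.9  23.3 101.5  37.5 -89.1]
[285 266  40  12 346] [304. 272.] [560.4 -44.2  78.3  28.3   0.8]
[402 272  45  41 668] [426. 288.] [ 792.7 -126.3  112.4   53.5  -64.5]
[252 277 102  16 814] [295. 284.] [552.6 -81.1 199.2  42.8  -6.9]
[ 281  327   95   40 2004] [328. 345.] [ 579.2 -232.2  162.1   50.4   10.7]
[ 296  372  105   28 2248] [348. 388.] [ 596.5 -315.8  159.9   48.    -8.8]
scene
[ 206    0   89   69 1304] [231.  26.] [2089.8 1549.1 1645.1  584.7   48.5]
[324   0  28  22 325] [336.   7.] [2608.3 1374.3  651.6  185.8   32.7]
[557  37  55  11 299] [584.  42.] [2568.1  -67.4  236.4  107.8  -87. ]
[218 116  28  25 324] [231. 132.] [913.5 639.9 188.5  78.6  61.3]
[198 170  25  16 275] [211. 177.] [669.9 451.1  7
[... 310 characters left out ...]
7   98 7368] [318. 270.] [546.1  18.5 219.5 210.1 -89.2]
[ 424  278   41   72 1438] [444. 314.] [ 572.4 -234.6  171.    35.7   10.4]
[489 295  38  37 621] [509. 312.] [ 631.1 -323.2   86.    40.    -8.9]
[175 306  62  39 846] [205. 324.] [314.5  95.6 117.4  47.2 -86.1]
[462 325  27  37 586] [477. 344.] [ 539.7 -309.8   70.8   35.6   -5.5]
[235 333  41  25 422] [256. 345.] [322.9 -20.3  50.3  48.5 -85.9]
[ 299  361   88   50 2228] [346. 386.] [ 349.5 -172.3  123.8   50.   -74.4]
[ 150  374  225  106 4835] [276. 447.] [ 223.8 -101.5  354.6   68.3  -89.8]
[169 374  40  29 236] [188. 388.] [211.6  12.5  82.1   7.8  90. ]
[ 385  409   55   66 1904] [412. 442.] [ 328.7 -292.3   81.2   46.4   60.1]
```

Request:
servo_tool(
  targets=[
    [1.05,-0.9,0,0.08,87],
    [2.1,-1.8,0,0.16,87],
    [3.15,-2.7,0,0.24,87],
    [4.2,-3.6,0,0.32,87],
    [5.25,-4.5,0,0.378,87],
  ],
)

```text
time_s: 0.67
tcp_pos: [0.3884, 0.4448, 0.2396]
ee_rot: [[1.0, 0.006, 0.0], [0.006, -1.0, 0.0], [0.0, -0.0, -1.0]]
wrist_force: [1.0, 0.5, 0.6]
gripper_width: 1.003
gripper_force: 0.0
```

Request:
servo_tool(
  targets=[
    [1.05,-0.9,0,0,87],
    [2.1,-1.8,0,0,87],
    [3.15,-2.7,0,0,87],
    [4.2,-3.6,0,0,87],
    [5.2,-4.5,0,0,87],
  ],
)

```text
time_s: 1.08
tcp_pos: [0.5448, 0.3095, 0.2395]
ee_rot: [[1.0, 0.001, 0.0], [0.001, -1.0, 0.0], [0.0, -0.0, -1.0]]
wrist_force: [0.6, 1.3, 0.1]
gripper_width: 1.001
gripper_force: 0.0
```

Run:
```python
from h import *
c=snap("wrist","w1.png");s=r.sense();print(s["time_s"],s["tcp_pos"],s["ee_rot"].round(3) if hasattr(s["ee_rot"],"round") else s["ee_rot"])
print(np.round(c["world_from_camera"],4).tolist())
for s,ce,b in blobs(wood(c["pixels"]),400): print(s,ce.round(),box(b,c,.012,True))
```

```text
1.1333 [0.54903663 0.30495788 0.23920339] [[ 1.    -0.005  0.001]
 [-0.005 -1.    -0.002]
 [ 0.001  0.002 -1.   ]]
[[0.0012, -0.9703, -0.242, 0.6097], [-1.0, -0.0009, -0.0013, 0.3099], [0.0011, 0.242, -0.9703, 0.385], [0.0, 0.0, 0.0, 1.0]]
[610  34  30  42 796] [627.  52.] [ 780.3 -111.    76.2   53.2  -62.8]
[ 144   67   58   61 2135] [172.  97.] [673.9 457.7  52.6  51.5  28.9]
[ 288   80   72  175 7699] [323. 166.] [595.5 300.7 176.3  45.3  -9.8]
[ 225   90   39  170 5513] [243. 173.] [588.3 381.6 175.5  35.1  -4. ]
[ 391  118   27  112 2695] [405. 173.] [590.5 217.1 114.9  27.3   3.5]
[  468   121   152   177 17832] [541. 203.] [554.6  25.  220.3 199.1 -89. ]
[ 49 261 126  16 748] [116. 265.] [487.9 555.4 183.8  15.6  89.7]
[295 264  98  15 751] [347. 268.] [487.5 277.4 103.8  15.6 -90. ]
[ 223  274  163   27 2785] [306. 287.] [469.1 321.1 176.   29.7 -90. ]
[110 282  28  58 804] [120. 309.] [432.6 541.9  82.6  35.7 -16.5]
[495 282  26  58 519] [511. 304.] [434.7  69.9  81.7  29.3  26. ]
[ 216  333  382   44 7791] [373. 355.] [383.4 160.4 527.5  57.7  89.9]
```

View pics/w1.png

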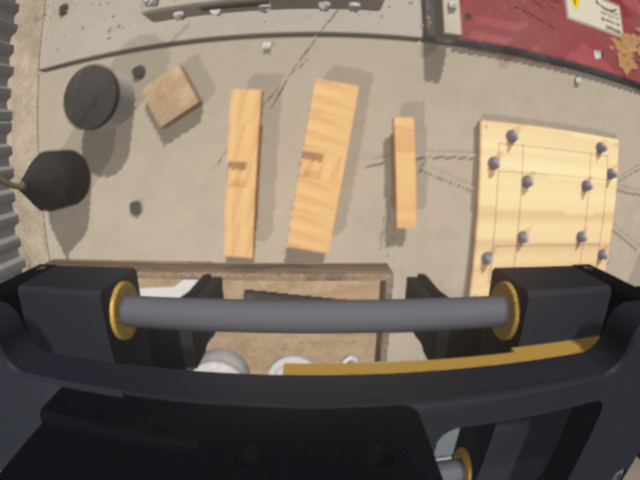

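The wrist view from above shows the narrow rail at (243,173), the wide rail at (323,166) and the bar at (405,173), both notches towards +y. The board is partly hidden on the right. Next I'll put the camera above the board.

Request:
servo_tool(
  targets=[
    [-0.25,-1.3,0,0,87],
    [-0.5,-2.6,0,0,87],
    [-0.75,-3.9,0,0,87],
    [-1.0,-5.2,0,0,87],
    [-1.3,-6.5,0,0,87],
  ],
)

```text
time_s: 1.55
tcp_pos: [0.5038, 0.1144, 0.2395]
ee_rot: [[1.0, 0.001, 0.0], [0.001, -1.0, -0.0], [0.0, 0.0, -1.0]]
wrist_force: [0.6, -0.2, 0.5]
gripper_width: 1.0
gripper_force: 0.0
```

Request:
servo_tool(
  targets=[
    [-0.3,-1.1,0,0,87],
    [-0.6,-2.2,0,0,87],
    [-0.8,-3.05,0,0,87],
    [-0.8,-3.05,0,0,87],
    [-0.8,-3.05,0,0,87],
  ],
)

```text
time_s: 1.97
tcp_pos: [0.4801, 0.0235, 0.2398]
ee_rot: [[1.0, -0.001, 0.001], [-0.001, -1.0, 0.0], [0.001, -0.0, -1.0]]
wrist_force: [0.9, 0.9, -0.9]
gripper_width: 0.998
gripper_force: 0.0
```

```bash
cat >> h.py <<'E'
PINS=np.array([[x,s*y] for x,y in((-26,46.5),(38,46.5),(-50,91.5),(56,91.5),(-87,69),(87,69)) for s in(1,-1)])/1000
def jig(c,guess,zp=.020):
    """fit board pose from grey pin blobs, guess (x,y,yaw)"""
    h=cv2.cvtColor(c["pixels"],cv2.COLOR_RGB2HSV); m=cv2.inRange(h,(90,15,40),(150,140,190))
    m=cv2.morphologyEx(m,cv2.MORPH_OPEN,np.ones((3,3)))
    P=[cast(c,ce,zp,True)[0] for s,ce,b in blobs(m,20) if s[4]<300]; P=np.array(P); g=np.array(guess,float)
    for i in range(6):
        R=np.array([[np.cos(g[2]),-np.sin(g[2])],[np.sin(g[2]),np.cos(g[2])]]); Q=PINS@R.T+g[:2]
        d=np.linalg.norm(P[:,None]-Q[None],axis=2); j=d.argmin(1); ok=d.min(1)<(.015 if i<2 else .006)
        A,B=PINS[j[ok]],P[ok]; a=A-A.mean(0); b=B-B.mean(0)
        g[2]=np.arctan2((a[:,0]*b[:,1]-a[:,1]*b[:,0]).sum(),(a*b).sum())
        R=np.array([[np.cos(g[2]),-np.sin(g[2])],[np.sin(g[2]),np.cos(g[2])]]); g[:2]=B.mean(0)-R@A.mean(0)
    return g, ok.sum(), np.sqrt(((A@R.T+g[:2]-B)**2).sum(1).mean())
E
python3 - <<'E'
from h import *
c=snap("wrist","w2.png");s=r.sense();print(s["time_s"],s["tcp_pos"])
print(jig(c,(.546,.018,.015)))
for s,ce,b in blobs(wood(c["pixels"]),2500):
    b=cv2.morphologyEx(b,cv2.MORPH_CLOSE,np.ones((25,25))); print(s,ce.round(),box(b,c,.012,True))
E
```

```text
2.0167 [0.48049904 0.02438082 0.23979956]
(array([nan, nan,  0.]), np.int64(0), np.float64(nan))
[  48   51   50  149 5256] [ 73. 124.] [594.8 302.9 175.1  60.7  -9.9]
[  207    50   212   199 38826] [313. 149.] [550.5  24.4 215.  203.2 -89.2]
[ 514   67   47  142 4213] [539. 136.] [ 577.  -234.6  162.2   50.    10.6]
[ 569   68   43  130 2860] [591. 133.] [ 592.4 -319.3  162.1   55.5   -8.3]
[  13   70   29  137 3338] [ 26. 138.] [588.7 381.7 174.   53.4  -4.2]
[   0  208  133   73 4564] [ 59. 242.] [449.1 348.6 253.1  86.6 -87.3]
[ 203  336  381   41 5553] [380. 360.] [ 317.3 -103.6  520.9   55.3   89.9]h.py:35: RuntimeWarning: Mean of empty slice.
  A,B=PINS[j[ok]],P[ok]; a=A-A.mean(0); b=B-B.mean(0)
  ret = um.true_divide(
h.py:37: RuntimeWarning: Mean of empty slice.
  R=np.array([[np.cos(g[2]),-np.sin(g[2])],[np.sin(g[2]),np.cos(g[2])]]); g[:2]=B.mean(0)-R@A.mean(0)
h.py:38: RuntimeWarning: Mean of empty slice.
  return g, ok.sum(), np.sqrt(((A@R.T+g[:2]-B)**2).sum(1).mean())
  ret = ret.dtype.type(ret / rcount)
```

View pics/w2.png

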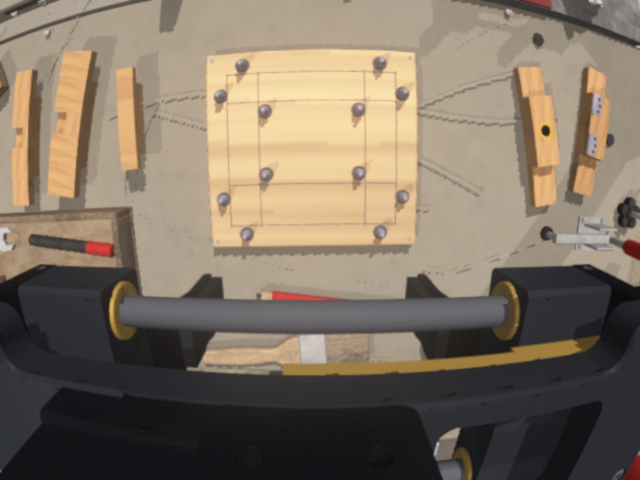

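The whole board is visible, outline (207..417, 50..247), with all 12 pins clear. The rectangle comes out at 215 x 203 mm, as it should. I'll refine with the pins by taking the non-wood blobs inside the board.

```bash
python3 - <<'E'
s=open("h.py").read()
a=s.index('    h=cv2.cvtColor(c["pixels"],cv2.COLOR_RGB2HSV); m=cv2.inRange(h,(90'); b=s.index("    P=[cast")
s=s[:a]+'''    h=cv2.cvtColor(c["pixels"],cv2.COLOR_RGB2HSV); m=cv2.morphologyEx(cv2.inRange(h,(0,0,0),(180,60,255)),cv2.MORPH_OPEN,np.ones((3,3)))
'''+s[b:]
open("h.py","w").write(s)
E
python3 - <<'E'
from h import *
c=snap("wrist")
h=cv2.cvtColor(c["pixels"],cv2.COLOR_RGB2HSV);print(h[64,242],h[112,265],h[99,320],h[300,600])
for z in(.016,.02,.024): print(jig(c,(.55,.024,.014),z))
E
```

```text
[  6  32 127] [ 10  53 131] [ 18  81 237] [114  26  50]
(array([0.55161029, 0.02563097, 0.01343318]), np.int64(12), np.float64(0.0007524516505025772))
(array([0.55150954, 0.02561933, 0.01343318]), np.int64(12), np.float64(0.0017430803827248184))
(array([0.55140878, 0.02560768, 0.01343318]), np.int64(12), np.float64(0.0027511718260172383))
```

Request:
servo_tool(
  targets=[
    [0.2,-1.3,0,0,87],
    [0.4,-2.6,0,0,87],
    [0.6,-3.9,0,0,87],
    [0.7,-5.2,0,0,87],
    [0.8,-6.5,0,0,87],
  ],
)

```text
time_s: 2.48
tcp_pos: [0.5054, -0.171, 0.2394]
ee_rot: [[1.0, 0.004, 0.0], [0.004, -1.0, -0.0], [0.0, 0.0, -1.0]]
wrist_force: [1.0, 0.1, 0.5]
gripper_width: 0.998
gripper_force: 0.0
```

Request:
servo_tool(
  targets=[
    [0.2,-1.1,0,0,87],
    [0.4,-2.2,0,0,87],
    [0.6,-3.2,0,0,87],
    [0.6,-3.2,0,0,87],
    [0.6,-3.2,0,0,87],
  ],
)

```text
time_s: 2.9
tcp_pos: [0.5231, -0.2668, 0.2384]
ee_rot: [[1.0, -0.0, -0.001], [-0.0, -1.0, 0.001], [-0.001, -0.001, -1.0]]
wrist_force: [0.7, 1.3, -0.6]
gripper_width: 0.999
gripper_force: 0.0
```

Run:
```python
from h import *
c=snap("wrist","w3.png");s=r.sense();print(s["time_s"],s["tcp_pos"],s["joints"])
for s,ce,b in blobs(wood(c["pixels"]),1500):
    b=cv2.morphologyEx(b,cv2.MORPH_CLOSE,np.ones((25,25))); print(s,ce.round(),box(b,c,.012,True),box(b,c,.018,True))
d=snap("side"); print("clamp base/handle", cast(d,[[250,420],[278,420],[265,395]],0), cast(d,[[258,350]],.1), cast(d,[[258,350]],.14))
```

```text
2.95 [ 0.52286356 -0.26582169  0.23867477] [-1.11489680e+01  1.83815832e+01 -5.16219062e+00 -2.07443229e-02
 -6.65367235e+01  1.01232621e+02]
[ 335   69   57  160 4449] [365. 151.] [ 592.7 -317.   161.6   35.8   -8.8] [ 592.6 -316.1  159.    35.3   -8.8]
[ 250   84   61  161 5352] [279. 164.] [ 576.5 -231.7  161.5   35.6   10.5] [ 576.6 -232.3  158.9   35.1   10.5]
[    6   100   150   183 18859] [ 82. 194.] [551.9  33.7 244.2 203.1  89.9] [552.5  28.8 240.2 199.9  89.9]
[ 238  339  360   38 4563] [420. 363.] [ 345.7 -426.8  502.5   25.9   89.9] [ 349.6 -424.2  494.4   25.5   89.9]
clamp base/handle [[ 0.44559318 -0.34858118]
 [ 0.4861253  -0.35372876]
 [ 0.46923378 -0.30959718]] [[ 0.46469145 -0.30495809]] [[ 0.46595044 -0.33843951]]
```

View pics/w3.png

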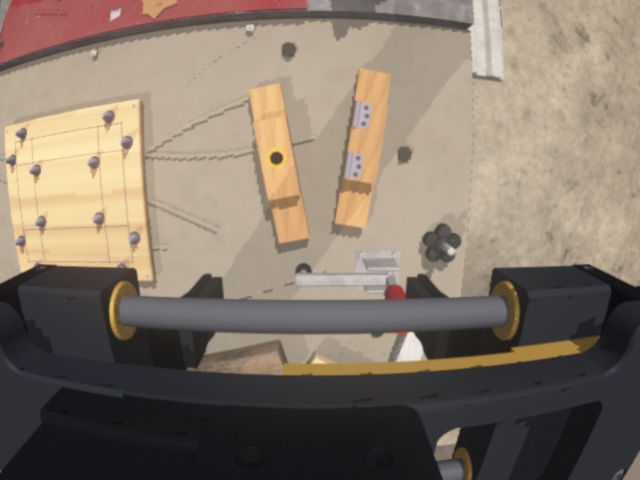

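The lock stile sits at (279,164) with its hole at (277,158), and the hinge stile at (365,151) with its leaves on the right (-y) edge.

Correction: image-left is +y, so the leaves at (362,115) and (354,165) are on the +y edge, as needed. The step at row ~185 puts the long lap at -x. Hinge stile grasp first.

Request:
servo_tool(
  targets=[
    [0.6,-0.4,-0.8,-0.1,87],
    [1.2,-0.8,-2,-0.154,87],
    [1.8,-1.2,-3.2,-0.154,87],
    [2.4,-1.6,-4.4,-0.154,87],
    [2.54,-1.68,-5,-0.154,87],
  ],
)

```text
time_s: 3.42
tcp_pos: [0.5992, -0.3152, 0.0846]
ee_rot: [[0.989, -0.151, -0.005], [-0.151, -0.989, 0.002], [-0.005, -0.001, -1.0]]
wrist_force: [0.2, -1.3, -0.7]
gripper_width: 1.004
gripper_force: 0.0
```

Request:
servo_tool(
  targets=[
    [0,0,-1,0,87],
    [0,0,-1.8,0,87],
    [0,0,-2.3,0,87],
    [0,0,-2.3,0,87],
    [0,0,-2.3,0,60],
  ],
)

```text
time_s: 3.83
tcp_pos: [0.5993, -0.3148, 0.0205]
ee_rot: [[0.989, -0.149, -0.0], [-0.149, -0.989, 0.0], [-0.0, -0.0, -1.0]]
wrist_force: [0.6, -0.1, 0.4]
gripper_width: 0.972
gripper_force: 0.0
```

Request:
servo_tool(
  targets=[
    [0,0,0,0,20],
    [0,0,0,0,20],
    [0,0,0,0,20],
    [0,0,0,0,20],
    [0,0,0,0,20],
  ],
)

```text
time_s: 4.25
tcp_pos: [0.5987, -0.3167, 0.0208]
ee_rot: [[0.988, -0.152, 0.0], [-0.152, -0.988, -0.0], [0.0, 0.0, -1.0]]
wrist_force: [0.6, -0.5, -0.2]
gripper_width: 0.627
gripper_force: 0.0
```

Request:
servo_tool(
  targets=[
    [0,0,0,0,20],
    [0,0,0,0,20],
    [0,0,0,0,20],
    [0,0,0,0,20],
    [0,0,0,0,20],
  ],
)

```text
time_s: 4.67
tcp_pos: [0.5986, -0.3168, 0.0206]
ee_rot: [[0.988, -0.152, 0.0], [-0.152, -0.988, -0.0], [0.0, 0.0, -1.0]]
wrist_force: [-0.1, -0.6, 0.1]
gripper_width: 0.369
gripper_force: 30.0
```

Request:
servo_tool(
  targets=[
    [0,0,0,0,20],
    [0,0,0.6,0,20],
    [0,0,1.5,0,20],
    [0,0,2.5,0.06,20],
    [0,0,3.5,0.167,20],
  ],
)

```text
time_s: 5.08
tcp_pos: [0.5981, -0.3166, 0.126]
ee_rot: [[1.0, 0.018, -0.002], [0.018, -1.0, 0.001], [-0.002, -0.001, -1.0]]
wrist_force: [0.9, -0.5, -0.5]
gripper_width: 0.365
gripper_force: 30.0
```

Run:
```python
from h import *
c=snap("wrist","w4.png");s=r.sense();print(s["time_s"],s["tcp_pos"],s["gripper_width"],s["gripper_force"],s["wrist_force"])
```

```text
5.1333 [ 0.60180052 -0.31840784  0.13419437] 0.36372958352614887 29.999531507492065 [ 1.72029242 -1.04659574  4.77343462]
```

View pics/w4.png

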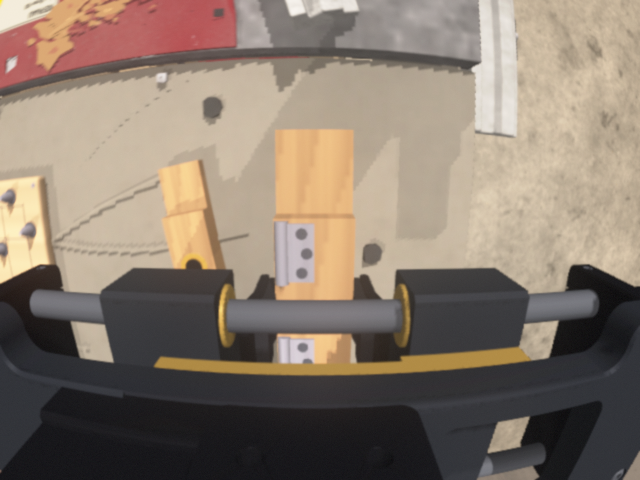

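Grip is firm and the stile is level in the hand, far end at row 129. Carrying it to hover over the left slot.

Request:
servo_tool(
  targets=[
    [-0.1,1.0,0,0,20],
    [-0.25,2.35,0,0,20],
    [-0.4,3.7,0,0,20],
    [-0.55,5.05,0,0,20],
    [-0.7,6.4,0,0,20],
  ],
)

```text
time_s: 5.55
tcp_pos: [0.577, -0.1232, 0.1253]
ee_rot: [[1.0, 0.013, -0.0], [0.013, -1.0, 0.0], [-0.0, -0.0, -1.0]]
wrist_force: [1.3, 0.0, -1.6]
gripper_width: 0.364
gripper_force: 30.0
```

Request:
servo_tool(
  targets=[
    [-0.15,1.35,0,0,20],
    [-0.3,2.7,0,0,20],
    [-0.45,4.05,0,0,20],
    [-0.6,5.4,0,0,20],
    [-0.7,6.5,0,0,20],
  ],
)

```text
time_s: 5.97
tcp_pos: [0.5559, 0.0728, 0.1256]
ee_rot: [[1.0, 0.015, 0.0], [0.015, -1.0, 0.0], [0.0, -0.0, -1.0]]
wrist_force: [0.6, -0.5, -1.1]
gripper_width: 0.364
gripper_force: 30.0
```

Request:
servo_tool(
  targets=[
    [-0.02,0.8,-0.5,0,20],
    [-0.02,0.8,-1,0,20],
    [-0.02,0.8,-1,0,20],
    [-0.02,0.8,-1,0,20],
    [-0.02,0.8,-1,0,20],
  ],
)

```text
time_s: 6.38
tcp_pos: [0.5564, 0.0937, 0.096]
ee_rot: [[1.0, 0.013, 0.001], [0.013, -1.0, -0.0], [0.001, 0.0, -1.0]]
wrist_force: [0.3, -0.3, -0.9]
gripper_width: 0.365
gripper_force: 30.0
```

Run:
```python
from h import *
c=snap("wrist","w5.png");s=r.sense();print(s["time_s"],s["tcp_pos"],s["gripper_width"],s["ee_rot"][0],s["wrist_force"])
print(jig(c,(.551,.025,.013),.016))
```

```text
6.4333 [0.55663549 0.09365489 0.09633602] 0.366208679422831 [0.99991268 0.01315026 0.00130322] [ 0.3790739   0.94256374 -0.92596352]
(array([0.55505405, 0.02323827, 0.05016817]), np.int64(3), np.float64(0.002876312907492521))
```

View pics/w5.png

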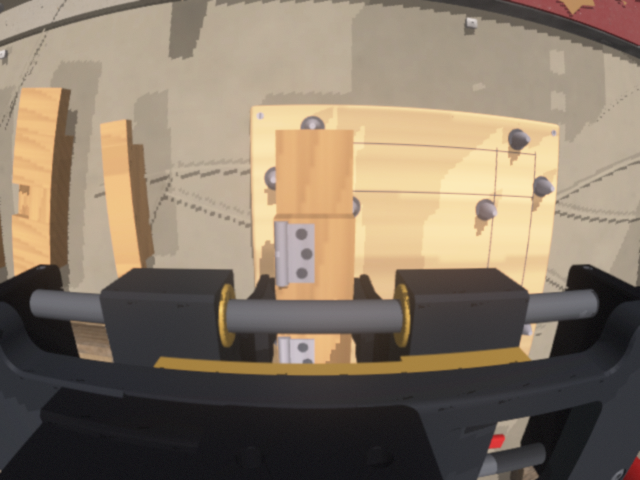

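Run:
```python
from h import *
c=snap("wrist")
g=(.551,.025,.0134);R=np.array([[np.cos(g[2]),-np.sin(g[2])],[np.sin(g[2]),np.cos(g[2])]])
h=cv2.cvtColor(c["pixels"],cv2.COLOR_RGB2HSV); m=cv2.morphologyEx(cv2.inRange(h,(0,0,0),(180,60,255)),cv2.MORPH_OPEN,np.ones((3,3)))
for s,ce,b in blobs(m,60):
    if s[4]<900:
        p=cast(c,ce,.018,True)[0]; q=(p-g[:2])@R; print(s,ce.round(),p.round(4),"jig",(q*1000).round(1))
L=cast(c,[[275.5,170],[353.5,170],[315,129],[315,170]],.0875,True);print("lap edges",L.round(4),"mid y",L[:2,1].mean(), "far end x",L[2,0])
# sharper edge columns
w=wood(c["pixels"])
for row in(140,150,160): 
    x=np.flatnonzero(w[row,240:360])+240; print(row,x.min(),x.max())
```

```text
[301 117  23  12 225] [312. 123.] [0.6398 0.096 ] jig [89.8 69.8]
[508 129  22  21 327] [518. 139.] [ 0.6391 -0.0398] jig [ 87.3 -66. ]
[265 168  11  21 186] [270. 178.] [0.6066 0.1206] jig [56.9 94.9]
[533 177  21  20 307] [542. 187.] [ 0.6088 -0.0627] jig [ 56.6 -88.5]
[353 200   7  15  88] [356. 207.] [0.5896 0.0687] jig [39.2 43.2]
[476 200  21  19 318] [486. 209.] [ 0.5908 -0.0183] jig [ 39.2 -43.8]
[361 352  11   9  63] [366. 356.] [0.4856 0.0562] jig [-64.9  32.1]
lap edges [[0.6145 0.1105]
 [0.615  0.0781]
 [0.6317 0.0943]
 [0.6146 0.0941]] mid y 0.09429025830437618 far end x 0.6316952442721293
140 251 359
150 251 359
160 251 359
```

Pin (312,123) and the stile edges agree to within about 0.6 mm, so I'll nudge +y and lower.

Request:
servo_tool(
  targets=[
    [0,0.02,-0.6,0,20],
    [0,0.02,-1.2,0,20],
    [0,0.02,-1.5,0,20],
    [0,0.02,-1.7,0,20],
    [0,0.02,-1.75,0,20],
  ],
)

```text
time_s: 6.9
tcp_pos: [0.5559, 0.0942, 0.0425]
ee_rot: [[1.0, 0.013, -0.001], [0.013, -1.0, -0.001], [-0.001, 0.001, -1.0]]
wrist_force: [-0.3, -0.8, -0.2]
gripper_width: 0.367
gripper_force: 30.0
```

Request:
servo_tool(
  targets=[
    [0,0,-0.1,0,20],
    [0,0,-0.2,0,20],
    [0,0,-0.3,0,20],
    [0,0,-0.36,0,20],
    [0,0,-0.36,0,20],
  ],
)

```text
time_s: 7.32
tcp_pos: [0.5563, 0.095, 0.0325]
ee_rot: [[1.0, 0.014, 0.001], [0.014, -1.0, 0.0], [0.001, -0.0, -1.0]]
wrist_force: [-0.5, 0.1, -0.2]
gripper_width: 0.366
gripper_force: 30.0
```

Request:
servo_tool(
  targets=[
    [0,0,0,0,60],
    [0,0,0,0,60],
    [0,0,0,0,60],
    [0,0,0,0,60],
    [0,0,0.1,0,60],
  ],
)

```text
time_s: 7.73
tcp_pos: [0.5556, 0.0947, 0.0349]
ee_rot: [[1.0, 0.014, -0.001], [0.014, -1.0, -0.0], [-0.001, 0.0, -1.0]]
wrist_force: [0.2, -0.8, -0.3]
gripper_width: 0.642
gripper_force: 0.0
```

Request:
servo_tool(
  targets=[
    [0,0,1,0,60],
    [0,0,2.3,0,60],
    [0,0,3.6,0,60],
    [0,0,4.9,0,60],
    [0,-0.8,5.9,0,60],
  ],
)

```text
time_s: 8.15
tcp_pos: [0.5573, 0.073, 0.2163]
ee_rot: [[1.0, 0.018, 0.005], [0.018, -1.0, 0.002], [0.005, -0.002, -1.0]]
wrist_force: [1.4, 0.2, -0.4]
gripper_width: 0.691
gripper_force: 0.0
```

Run:
```python
from h import *
s=r.sense();print(s["time_s"],s["tcp_pos"],s["gripper_width"])
c=snap("side");d=snap("scene")
cv2.imwrite("pics/chk1.png",cv2.resize(np.hstack([c["pixels"][205:305,230:370],d["pixels"][205:325,230:398][:100,:140]]),None,fx=2.8,fy=2.8)[:,:,::-1])
```

```text
8.15 [0.55730604 0.07302174 0.21626936] 0.6914108138887021
```

View pics/chk1.png

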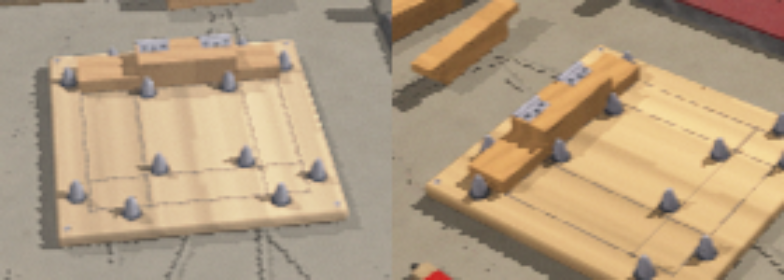

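The hinge stile is seated flat between its pins with the hinges outward. Next is the lock stile.

Request:
servo_tool(
  targets=[
    [0.1,-1.3,0,0.05,60],
    [0.2,-2.6,0,0.1,60],
    [0.3,-3.9,0,0.17,60],
    [0.4,-5.2,0,0.17,60],
    [0.5,-6.5,0,0.17,60],
  ],
)

```text
time_s: 8.67
tcp_pos: [0.5705, -0.1257, 0.2118]
ee_rot: [[0.983, 0.184, -0.001], [0.184, -0.983, 0.0], [-0.001, -0.0, -1.0]]
wrist_force: [0.2, 1.0, 0.1]
gripper_width: 0.688
gripper_force: 0.0
```

Request:
servo_tool(
  targets=[
    [0.1,-1.2,-0.4,0,60],
    [0.2,-2.2,-1.3,0,60],
    [0.3,-3.0,-2.3,0,60],
    [0.38,-3.56,-3.4,0,60],
    [0.38,-3.56,-4.1,0,60],
  ],
)

```text
time_s: 9.08
tcp_pos: [0.5804, -0.2336, 0.0851]
ee_rot: [[0.984, 0.179, -0.005], [0.179, -0.984, 0.001], [-0.004, -0.002, -1.0]]
wrist_force: [-0.4, 0.3, -0.8]
gripper_width: 0.687
gripper_force: 0.0
```

Request:
servo_tool(
  targets=[
    [0,0,-1,0,60],
    [0,0,-1.8,0,60],
    [0,0,-2.3,0,60],
    [0,0,-2.3,0,60],
    [0,0,-2.3,0,20],
  ],
)

```text
time_s: 9.5
tcp_pos: [0.5819, -0.2308, 0.0193]
ee_rot: [[0.983, 0.183, -0.002], [0.183, -0.983, 0.0], [-0.002, -0.001, -1.0]]
wrist_force: [0.2, 0.4, 0.1]
gripper_width: 0.661
gripper_force: 0.0
```

Request:
servo_tool(
  targets=[
    [0,0,0,0,20],
    [0,0,0,0,20],
    [0,0,0,0,20],
    [0,0,0,0,20],
    [0,0,0,0,20],
  ],
)

```text
time_s: 9.92
tcp_pos: [0.5824, -0.2309, 0.0203]
ee_rot: [[0.983, 0.183, 0.0], [0.183, -0.983, 0.0], [0.0, -0.0, -1.0]]
wrist_force: [0.2, 0.2, -0.2]
gripper_width: 0.363
gripper_force: 30.0
```

Request:
servo_tool(
  targets=[
    [0,0,0.6,0,20],
    [0,0,1.6,-0.05,20],
    [-0.1,0.5,2.5,-0.12,20],
    [-0.2,1.6,2.5,-0.17,20],
    [-0.4,2.9,2.5,-0.17,20],
  ],
)

```text
time_s: 10.33
tcp_pos: [0.572, -0.1445, 0.0974]
ee_rot: [[1.0, 0.009, 0.006], [0.009, -1.0, -0.0], [0.006, 0.0, -1.0]]
wrist_force: [0.2, 1.7, -0.9]
gripper_width: 0.367
gripper_force: 30.0
```

Request:
servo_tool(
  targets=[
    [-0.15,1.2,0,0,20],
    [-0.3,2.4,0,0,20],
    [-0.4,3.36,0,0,20],
    [-0.4,3.36,0,0,20],
    [-0.4,3.36,0,0,20],
  ],
)

```text
time_s: 10.75
tcp_pos: [0.5583, -0.0416, 0.0955]
ee_rot: [[1.0, 0.017, 0.0], [0.017, -1.0, 0.0], [0.0, -0.0, -1.0]]
wrist_force: [-0.4, -0.6, -0.8]
gripper_width: 0.367
gripper_force: 30.0
```

```bash
cat > chk.py <<'E'
from h import *
c=snap("wrist","w_chk.png");s=r.sense();print(s["time_s"],s["tcp_pos"],s["gripper_width"])
g=(.5513,.0256,.0134);R=np.array([[np.cos(g[2]),-np.sin(g[2])],[np.sin(g[2]),np.cos(g[2])]])
h=cv2.cvtColor(c["pixels"],cv2.COLOR_RGB2HSV); m=cv2.morphologyEx(cv2.inRange(h,(0,0,0),(180,60,255)),cv2.MORPH_OPEN,np.ones((3,3)))
for s,ce,b in blobs(m,60):
    if s[4]<900 and ce[1]<290:
        p=cast(c,ce,.018,True)[0]; q=(p-g[:2])@R; print(s,ce.round(),"jig",(q*1000).round(1))
# in-hand part: edges by horizontal gradient near hand, far end by vertical gradient
gr=cv2.cvtColor(c["pixels"],cv2.COLOR_RGB2GRAY).astype(float)
E
cat chk.py > a.py
cat >> a.py <<'E'
e=np.abs(np.diff(gr[138:165,240:390],axis=1)).mean(0);i=np.argsort(e)[-8:]+240.5;print("cols",sorted(i))
v=np.abs(np.diff(gr[100:160,290:340],axis=0)).mean(1);j=np.argsort(v)[-4:]+100.5;print("rows",sorted(j))
E
python3 a.py
```

```text
10.8 [ 0.55835519 -0.04265652  0.0953532 ] 0.36408804446759985
[306 116  23  13 226] [317. 123.] jig [ 89.5 -68.6]
[ 99 128  22  18 290] [110. 137.] jig [87.5 67. ]
[354 168  11  21 189] [358. 178.] jig [ 56.7 -93.8]
[ 74 178  11  15 120] [ 80. 186.] jig [56.4 94.4]
[132 199  21  18 301] [142. 208.] jig [39.3 44.9]
[270 200   6  14  72] [273. 206.] jig [ 38.9 -42. ]
[ 77 206  23  40 738] [ 88. 225.] jig [28.6 90.4]
cols [np.float64(274.5), np.float64(275.5), np.float64(352.5), np.float64(353.5), np.float64(376.5), np.float64(377.5), np.float64(378.5), np.float64(379.5)]
rows [np.float64(103.5), np.float64(104.5), np.float64(127.5), np.float64(128.5)]
```

View pics/w_chk.png

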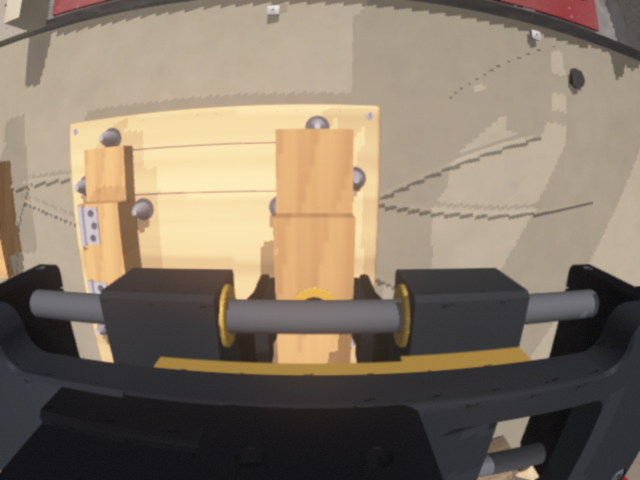

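Lock stile hovers aligned: its far-end pin is at (317,123) and its edges at columns 275 and 353. Lowering it.

Request:
servo_tool(
  targets=[
    [0,0.01,-0.6,0,20],
    [0,0.01,-1.2,0,20],
    [0,0.01,-1.5,0,20],
    [0,0.01,-1.7,0,20],
    [0,0.01,-1.75,0,20],
  ],
)

```text
time_s: 11.22
tcp_pos: [0.5579, -0.0439, 0.0416]
ee_rot: [[1.0, 0.013, -0.002], [0.013, -1.0, -0.001], [-0.002, 0.0, -1.0]]
wrist_force: [-0.0, -0.6, -1.0]
gripper_width: 0.363
gripper_force: 30.0
```

Request:
servo_tool(
  targets=[
    [0,0,-0.1,0,20],
    [0,0,-0.2,0,20],
    [0,0,-0.3,0,20],
    [0,0,-0.36,0,20],
    [0,0,-0.36,0,20],
  ],
)

```text
time_s: 11.63
tcp_pos: [0.5588, -0.0428, 0.0323]
ee_rot: [[1.0, 0.015, 0.001], [0.015, -1.0, 0.0], [0.001, -0.0, -1.0]]
wrist_force: [1.2, -0.2, -1.7]
gripper_width: 0.361
gripper_force: 30.0
```

Request:
servo_tool(
  targets=[
    [0,0,0,0,60],
    [0,0,0,0,60],
    [0,0,0,0,60],
    [0,0,0,0,60],
    [0,0,0.1,0,60],
  ],
)

```text
time_s: 12.05
tcp_pos: [0.558, -0.0429, 0.0346]
ee_rot: [[1.0, 0.014, -0.001], [0.014, -1.0, -0.0], [-0.001, 0.0, -1.0]]
wrist_force: [-0.4, -0.7, -0.3]
gripper_width: 0.638
gripper_force: 0.0
```

Request:
servo_tool(
  targets=[
    [0,0,1,0,60],
    [0,0,2.3,0,60],
    [0,0,3.6,0,60],
    [0,0,4.9,0,60],
    [0,0.8,5.9,0,60],
  ],
)

```text
time_s: 12.47
tcp_pos: [0.5589, -0.0209, 0.2158]
ee_rot: [[1.0, 0.011, 0.004], [0.011, -1.0, -0.0], [0.004, 0.0, -1.0]]
wrist_force: [1.5, 1.1, 0.6]
gripper_width: 0.684
gripper_force: 0.0
```

Run:
```python
from h import *
s=r.sense();print(s["time_s"],s["tcp_pos"],s["gripper_width"])
c=snap("side");d=snap("scene")
cv2.imwrite("pics/chk2.png",cv2.resize(np.hstack([c["pixels"][205:315,230:370],d["pixels"][215:325,235:398]]),None,fx=2.6,fy=2.6)[:,:,::-1])
```

```text
12.4667 [ 0.55891482 -0.02085614  0.21582993] 0.683850005353835
```

View pics/chk2.png

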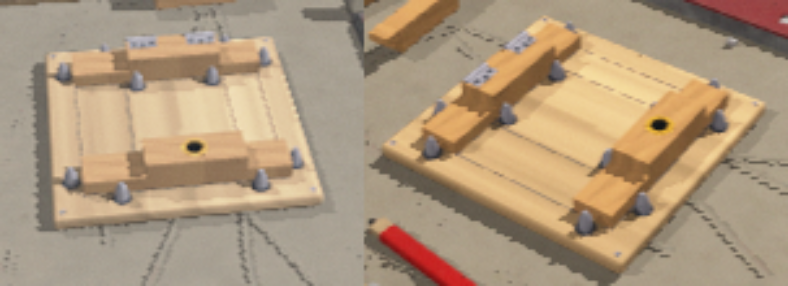

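Both stiles are seated flat between their pins. Moving back over the rails to measure them, numbers only.

Request:
servo_tool(
  targets=[
    [-0.1,1.3,0.2,-0.013,87],
    [-0.2,2.6,0.4,-0.013,87],
    [-0.3,3.9,0.6,-0.013,87],
    [-0.4,5.2,0.8,-0.013,87],
    [-0.5,6.5,0.9,-0.013,87],
  ],
)

```text
time_s: 12.98
tcp_pos: [0.543, 0.1777, 0.2394]
ee_rot: [[1.0, 0.001, 0.001], [0.001, -1.0, 0.0], [0.001, -0.0, -1.0]]
wrist_force: [1.1, -0.3, 0.8]
gripper_width: 0.963
gripper_force: 0.0
```

Request:
servo_tool(
  targets=[
    [-0.1,1.3,0,0,87],
    [-0.2,2.6,0,0,87],
    [-0.28,3.9,0,0,87],
    [-0.28,4.8,0,0,87],
    [-0.28,4.8,0,0,87],
  ],
)

```text
time_s: 13.4
tcp_pos: [0.5344, 0.3247, 0.2375]
ee_rot: [[1.0, 0.006, -0.0], [0.006, -1.0, 0.0], [-0.0, -0.0, -1.0]]
wrist_force: [0.5, -0.5, 0.2]
gripper_width: 0.999
gripper_force: 0.0
```

Request:
servo_tool(
  targets=[
    [0,0,0,0,87],
    [0,0,0,0,87],
    [0,0,0,0,87],
    [0,0,0,0,87],
    [0,0,0,0,87],
  ],
)

```text
time_s: 13.82
tcp_pos: [0.5353, 0.319, 0.2392]
ee_rot: [[1.0, -0.0, 0.0], [-0.0, -1.0, 0.0], [0.0, -0.0, -1.0]]
wrist_force: [0.6, 0.3, 0.6]
gripper_width: 0.999
gripper_force: 0.0
```

Run:
```python
from h import *
c=snap("wrist","w6.png");s=r.sense();print(s["time_s"],s["tcp_pos"],np.array(c["world_from_camera"])[:3,3])
for s,ce,b in blobs(wood(c["pixels"]),1500):
    if ce[1]<240: b=cv2.morphologyEx(b,cv2.MORPH_CLOSE,np.ones((25,25))); print(s,ce.round(),box(b,c,.018,True),box(b,c,.024,True))
```

```text
13.8667 [0.53526607 0.31915683 0.23925507] [0.60015269 0.31922135 0.38466782]
[ 151   58   59   62 2189] [180.  89.] [671.7 456.4  52.   50.9  28.6] [670.5 454.1  51.2  50.   28.6]
[ 296   71   73  176 7663] [332. 158.] [595.  301.7 172.6  44.3  -9.8] [595.1 302.  169.8  43.6  -9.8]
[ 232   81   40  171 5520] [251. 165.] [588.  381.4 172.5  34.2  -3.8] [588.2 380.4 169.6  33.6  -3.8]
[ 399  110   27  112 2684] [413. 165.] [589.8 219.9 112.9  27.1   3.6] [590.  221.5 111.1  26.6   3.6]
[  475   114   150   181 17196] [549. 200.] [552.   28.3 222.  200.  -88.9] [552.8  33.  218.4 196.7 -88.9]
```

Wide rail at (.595,.302) at -9.8°. Narrow rail at (.588,.382) at -3.8°. Bar at (.590,.218) at 3.6°. Grasping the wide rail.

Request:
servo_tool(
  targets=[
    [0.6,-0.2,-0.8,-0.1,75],
    [1.2,-0.4,-2,-0.171,75],
    [1.8,-0.6,-3.2,-0.171,75],
    [2.01,-0.6,-4.4,-0.171,75],
    [2.01,-0.6,-5,-0.171,75],
  ],
)

```text
time_s: 14.28
tcp_pos: [0.5947, 0.2995, 0.0838]
ee_rot: [[0.985, -0.172, -0.006], [-0.172, -0.985, -0.004], [-0.005, 0.004, -1.0]]
wrist_force: [1.0, 0.8, -1.3]
gripper_width: 0.864
gripper_force: 0.0
```

Request:
servo_tool(
  targets=[
    [0,0,-1,0,75],
    [0,0,-1.8,0,75],
    [0,0,-2.35,0,75],
    [0,0,-2.35,0,75],
    [0,0,-2.35,0,30],
  ],
)

```text
time_s: 14.7
tcp_pos: [0.5957, 0.3018, 0.0186]
ee_rot: [[0.986, -0.169, 0.0], [-0.169, -0.986, 0.0], [0.0, -0.0, -1.0]]
wrist_force: [0.6, -0.2, 0.4]
gripper_width: 0.837
gripper_force: 0.0
```

Request:
servo_tool(
  targets=[
    [0,0,0,0,30],
    [0,0,0,0,30],
    [0,0,0,0,30],
    [0,0,0,0,30],
    [0,0,0,0,30],
  ],
)

```text
time_s: 15.12
tcp_pos: [0.5954, 0.3022, 0.0185]
ee_rot: [[0.986, -0.169, 0.0], [-0.169, -0.986, 0.0], [0.0, -0.0, -1.0]]
wrist_force: [0.3, 0.4, -0.9]
gripper_width: 0.493
gripper_force: 0.2
```

Request:
servo_tool(
  targets=[
    [0,0,0,0,30],
    [0,0,0,0,30],
    [0,0,0,0,30],
    [0,0,0,0,30],
    [0,0,0.2,0,30],
  ],
)

```text
time_s: 15.53
tcp_pos: [0.5943, 0.3015, 0.0231]
ee_rot: [[0.986, -0.169, -0.003], [-0.169, -0.986, -0.002], [-0.002, 0.002, -1.0]]
wrist_force: [-0.6, 0.4, -0.6]
gripper_width: 0.477
gripper_force: 30.0
```

Request:
servo_tool(
  targets=[
    [0,0,0.8,0,30],
    [0,0,1.9,-0.1,30],
    [0,-0.2,2.9,-0.2,30],
    [-0.1,-0.6,3.2,-0.3,30],
    [-0.2,-1.2,3.2,-0.4,30],
  ],
)

```text
time_s: 15.95
tcp_pos: [0.5912, 0.2681, 0.125]
ee_rot: [[0.841, -0.542, 0.007], [-0.542, -0.841, 0.005], [0.004, -0.008, -1.0]]
wrist_force: [-0.4, 0.4, -0.5]
gripper_width: 0.48
gripper_force: 30.0
```

Request:
servo_tool(
  targets=[
    [-0.3,-0.9,0,-0.12,30],
    [-0.6,-1.8,0,-0.24,30],
    [-0.9,-2.7,0,-0.36,30],
    [-1.2,-3.6,0,-0.48,30],
    [-1.5,-4.5,0,-0.6,30],
  ],
)

```text
time_s: 16.37
tcp_pos: [0.5435, 0.1299, 0.1207]
ee_rot: [[0.385, -0.923, -0.0], [-0.923, -0.385, 0.0], [-0.0, 0.0, -1.0]]
wrist_force: [1.0, -0.3, -1.4]
gripper_width: 0.48
gripper_force: 30.0
```

Request:
servo_tool(
  targets=[
    [-0.4,-1,0,-0.12,30],
    [-0.8,-2,0,-0.24,30],
    [-1.3,-3,0,-0.36,30],
    [-1.66,-3.54,0,-0.386,30],
    [-1.66,-3.54,0,-0.386,30],
  ],
)

```text
time_s: 16.78
tcp_pos: [0.4912, 0.022, 0.1205]
ee_rot: [[0.01, -1.0, -0.003], [-1.0, -0.01, -0.0], [0.0, 0.003, -1.0]]
wrist_force: [-0.2, 0.3, -0.8]
gripper_width: 0.48
gripper_force: 30.0
```

Request:
servo_tool(
  targets=[
    [0,0,-0.3,0,30],
    [0,0,-0.6,0,30],
    [0,0,-0.7,0,30],
    [0,0,-0.7,0,30],
    [0,0,-0.7,0,30],
  ],
)

```text
time_s: 17.2
tcp_pos: [0.4947, 0.0255, 0.0987]
ee_rot: [[0.016, -1.0, -0.001], [-1.0, -0.016, -0.001], [0.001, 0.001, -1.0]]
wrist_force: [0.6, -0.2, -1.3]
gripper_width: 0.481
gripper_force: 30.0
```

Run:
```python
from h import *
s=r.sense();print(s["time_s"],s["tcp_pos"],s["ee_rot"],s["joints"],s["gripper_width"],s["wrist_force"])
c=snap("wrist","w7.png")
```

```text
17.2 [0.49470637 0.02554435 0.0987436 ] [[ 1.62383855e-02 -9.99867429e-01 -1.19957639e-03]
 [-9.99867995e-01 -1.62377051e-02 -5.74741409e-04]
 [ 5.55186847e-04  1.20875091e-03 -9.99999115e-01]] [ 2.17786374e+01  1.86524702e+01 -2.81790855e+01  7.41377320e-03
 -4.32444873e+01 -2.08536285e+01] 0.4814833739672871 [ 0.60963648 -0.23847438 -1.31958719]
```

View pics/w7.png

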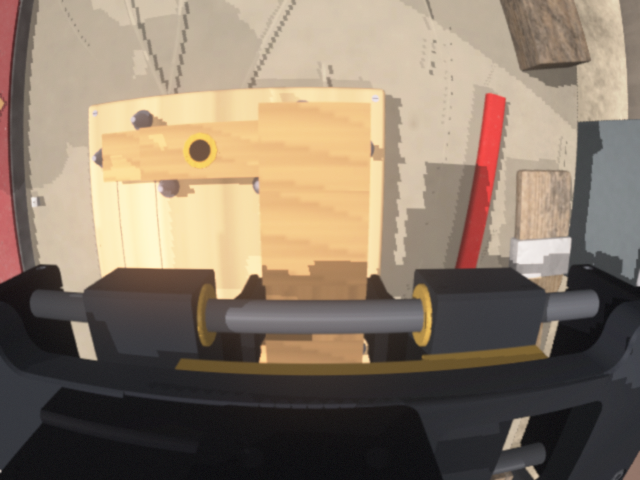

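The rail is over the near end with the lock stile seated at left in the view. Rail edges are at columns ~259 and 368, with its end at row ~103. Checking the numbers.

Run:
```python
from h import *
c=snap("wrist");zt=.0988-.0189+.024
gr=cv2.cvtColor(c["pixels"],cv2.COLOR_RGB2GRAY).astype(float)
e=np.abs(np.diff(gr[120:150,240:390],axis=1)).mean(0);i=np.argsort(e)[-6:]+240.5;print(sorted(map(float,i)))
v=np.abs(np.diff(gr[90:120,280:350],axis=0)).mean(1);j=np.argsort(v)[-4:]+90.5;print(sorted(map(float,j)))
P=cast(c,[[259,135],[369,135],[315,102]],zt,True);g=(.5513,.0256,.0134);R=np.array([[np.cos(g[2]),-np.sin(g[2])],[np.sin(g[2]),np.cos(g[2])]])
print(((P-g[:2])@R*1000).round(1)," expect end y -84, centre x -57")
m=cv2.inRange(cv2.cvtColor(c["pixels"],cv2.COLOR_RGB2HSV),(0,0,0),(180,60,255)); m=cv2.morphologyEx(m,cv2.MORPH_OPEN,np.ones((3,3)))
for s,ce,b in blobs(m,50):
    if s[4]<900 and ce[1]<260: print(s,ce.round(),((cast(c,ce,.018,True)[0]-g[:2])@R*1000).round(1))
h=cast(c,[[200,151]],.036,True)[0]; print("hole",((h-g[:2])@R*1000).round(1))
```

```text
[369.5, 370.5, 381.5, 382.5, 383.5, 384.5]
[99.5, 100.5, 101.5, 102.5]
[[-36.4 -72.2]
 [-77.8 -72.3]
 [-57.5 -84.6]]  expect end y -84, centre x -57
[535  32  10  19 104] [539.  41.] [-213.2 -154.4]
[372  95   8   8  56] [375.  98.] [-94.2 -99.9]
[131 111  20  17 235] [141. 118.] [ 55.2 -92.2]
[ 91 151  11  77 464] [ 96. 187.] [ 92.8 -48.9]
[106 183  13  39 269] [112. 205.] [ 80.1 -35.8]
[157 182  15  15 118] [163. 189.] [ 40.4 -44.8]
[158 194  11  73 410] [163. 230.] [ 42.4 -17.9]
[118 235   4  17  57] [119. 243.] [77.5 -8.8]
hole [  8.2 -67.9]
```

Request:
servo_tool(
  targets=[
    [0,0,-0.6,0,30],
    [0,0,-1.1,0,30],
    [0,0,-1.5,0,30],
    [0,0,-1.8,0,30],
    [0,0,-1.9,0,30],
  ],
)

```text
time_s: 17.72
tcp_pos: [0.4941, 0.0249, 0.0413]
ee_rot: [[0.015, -1.0, -0.002], [-1.0, -0.015, -0.001], [0.001, 0.002, -1.0]]
wrist_force: [-0.3, -0.4, -0.7]
gripper_width: 0.476
gripper_force: 30.0
```

Request:
servo_tool(
  targets=[
    [0,0,-0.1,0,30],
    [0,0,-0.2,0,30],
    [0,0,-0.3,0,30],
    [0,0,-0.4,0,30],
    [0,0,-0.41,0,30],
  ],
)

```text
time_s: 18.13
tcp_pos: [0.495, 0.0251, 0.0304]
ee_rot: [[0.015, -1.0, 0.001], [-1.0, -0.015, 0.0], [-0.0, -0.001, -1.0]]
wrist_force: [-0.2, 0.8, 1.7]
gripper_width: 0.48
gripper_force: 30.0
```

Request:
servo_tool(
  targets=[
    [0,0,0,0,70],
    [0,0,0,0,70],
    [0,0,0,0,70],
    [0,0,0,0,70],
    [0,0,0.1,0,70],
  ],
)

```text
time_s: 18.55
tcp_pos: [0.4941, 0.0248, 0.0329]
ee_rot: [[0.015, -1.0, -0.001], [-1.0, -0.015, -0.0], [0.0, 0.001, -1.0]]
wrist_force: [0.6, 0.1, -0.6]
gripper_width: 0.753
gripper_force: 0.0
```

Request:
servo_tool(
  targets=[
    [0,0,0.6,0,70],
    [0,0,1.6,0,70],
    [0,0,2.8,-0.1,70],
    [0,0,3.8,-0.2,70],
    [0.1,0.5,4.6,-0.3,70],
  ],
)

```text
time_s: 18.97
tcp_pos: [0.4973, 0.0389, 0.174]
ee_rot: [[-0.288, -0.958, 0.002], [-0.958, 0.288, 0.0], [-0.001, -0.002, -1.0]]
wrist_force: [1.2, 1.2, -0.9]
gripper_width: 0.803
gripper_force: 0.0
```

Request:
servo_tool(
  targets=[
    [0.3,1.2,0,-0.11,70],
    [0.6,2.4,0,-0.22,70],
    [0.9,3.6,0,-0.33,70],
    [1.2,4.8,0,-0.44,70],
    [1.5,6,0,-0.55,70],
  ],
)

```text
time_s: 19.38
tcp_pos: [0.5425, 0.2215, 0.1716]
ee_rot: [[-0.745, -0.667, 0.0], [-0.667, 0.745, 0.0], [-0.0, 0.0, -1.0]]
wrist_force: [0.4, -0.0, 0.7]
gripper_width: 0.805
gripper_force: 0.0
```

Request:
servo_tool(
  targets=[
    [0.3,1.1,0,-0.11,70],
    [0.6,2.2,0,-0.22,70],
    [0.9,3.3,0,-0.33,70],
    [1.2,4.4,0,-0.44,70],
    [1.53,5.41,0,-0.55,70],
  ],
)

```text
time_s: 19.8
tcp_pos: [0.5883, 0.3841, 0.1712]
ee_rot: [[-0.984, -0.18, -0.0], [-0.18, 0.984, -0.0], [0.0, -0.0, -1.0]]
wrist_force: [0.8, 0.5, 0.5]
gripper_width: 0.805
gripper_force: 0.0
```

Request:
servo_tool(
  targets=[
    [0,0,-0.3,-0.11,70],
    [0,0,-0.8,-0.22,70],
    [0,0,-1.4,-0.251,70],
    [0,0,-2,-0.251,70],
    [0,0,-2,-0.251,70],
  ],
)

```text
time_s: 20.22
tcp_pos: [0.5862, 0.3806, 0.1066]
ee_rot: [[-0.998, 0.066, -0.007], [0.066, 0.998, -0.005], [0.007, -0.006, -1.0]]
wrist_force: [-0.5, -0.6, -0.7]
gripper_width: 0.805
gripper_force: 0.0
```

Run:
```python
from h import *
s=r.sense();print(s["time_s"],s["tcp_pos"],s["ee_rot"][0],s["joints"],s["gripper_width"])
c=snap("side");d=snap("scene")
cv2.imwrite("pics/chk3.png",cv2.resize(np.hstack([c["pixels"][205:315,230:370],d["pixels"][215:325,235:398]]),None,fx=2.6,fy=2.6)[:,:,::-1])
# top-face check of wide rail on the jig: orange wood differs little from board; print box from scene at z=.036
g=(.5513,.0256,.0134)
w=snap("wrist","w8.png")
```

```text
20.2167 [0.58615594 0.38064259 0.10656761] [-0.99780006  0.06592472 -0.00699768] [ 4.61791526e+01  3.53119712e+01  3.02541404e+00 -1.03045835e-01
 -5.82012803e+01 -1.39905543e+02] 0.8053531997906435
```

Request:
servo_tool(
  targets=[
    [0,0,-1,0,70],
    [0,0,-2,0,70],
    [0,0,-2.7,0,70],
    [0,0,-3.1,0,70],
    [0,0,-3.1,0,60],
  ],
)

```text
time_s: 20.78
tcp_pos: [0.589, 0.3827, 0.0191]
ee_rot: [[-0.998, 0.064, 0.001], [0.064, 0.998, -0.0], [-0.001, 0.0, -1.0]]
wrist_force: [0.4, -0.1, 0.7]
gripper_width: 0.776
gripper_force: 0.0
```

Request:
servo_tool(
  targets=[
    [0,0,0,0,20],
    [0,0,0,0,20],
    [0,0,0,0,20],
    [0,0,0,0,20],
    [0,0,0,0,20],
  ],
)

```text
time_s: 21.2
tcp_pos: [0.5886, 0.3824, 0.0187]
ee_rot: [[-0.998, 0.065, 0.001], [0.065, 0.998, 0.001], [-0.001, 0.001, -1.0]]
wrist_force: [-0.2, 0.1, 0.5]
gripper_width: 0.437
gripper_force: 0.0
```

Request:
servo_tool(
  targets=[
    [0,0,0,0,20],
    [0,0,0,0,20],
    [0,0,0,0,20],
    [0,0,0,0,20],
    [0,0,0,0,20],
  ],
)

```text
time_s: 21.62
tcp_pos: [0.5885, 0.3823, 0.0184]
ee_rot: [[-0.998, 0.065, 0.0], [0.065, 0.998, 0.0], [-0.0, 0.0, -1.0]]
wrist_force: [-0.2, -0.3, 2.9]
gripper_width: 0.341
gripper_force: 30.0
```

Request:
servo_tool(
  targets=[
    [0,0,0.6,0,20],
    [0,0,1.6,0.05,20],
    [0,-0.1,2.6,0.15,20],
    [0,-0.4,3.4,0.25,20],
    [0,-0.9,3.4,0.36,20],
  ],
)

```text
time_s: 22.03
tcp_pos: [0.5911, 0.358, 0.1265]
ee_rot: [[-0.955, -0.298, 0.01], [-0.298, 0.955, 0.007], [-0.011, 0.004, -1.0]]
wrist_force: [0.7, -0.8, 1.1]
gripper_width: 0.34
gripper_force: 30.0
```

Request:
servo_tool(
  targets=[
    [0.08,-1.1,0,0.11,20],
    [0.16,-2.2,0,0.22,20],
    [0.24,-3.3,0,0.33,20],
    [0.32,-4.4,0,0.44,20],
    [0.4,-5.5,0,0.55,20],
  ],
)

```text
time_s: 22.45
tcp_pos: [0.6, 0.1887, 0.1198]
ee_rot: [[-0.66, -0.752, -0.001], [-0.752, 0.66, -0.0], [0.001, 0.0, -1.0]]
wrist_force: [0.9, -0.2, -0.8]
gripper_width: 0.343
gripper_force: 30.0
```

Request:
servo_tool(
  targets=[
    [0.08,-1.1,0,0.11,20],
    [0.16,-2.2,0,0.22,20],
    [0.24,-3.3,0,0.33,20],
    [0.32,-4.4,0,0.44,20],
    [0.47,-5.46,0,0.55,20],
  ],
)

```text
time_s: 22.87
tcp_pos: [0.6138, 0.0247, 0.1198]
ee_rot: [[-0.17, -0.985, -0.001], [-0.985, 0.17, 0.0], [0.0, 0.001, -1.0]]
wrist_force: [0.1, 0.0, 0.3]
gripper_width: 0.344
gripper_force: 30.0
```

Request:
servo_tool(
  targets=[
    [0,0,-0.2,0.1,20],
    [0,0,-0.5,0.191,20],
    [0,0,-0.7,0.191,20],
    [0,0,-0.7,0.191,20],
    [0,0,-0.7,0.191,20],
  ],
)

```text
time_s: 23.28
tcp_pos: [0.6142, 0.0267, 0.0986]
ee_rot: [[0.014, -1.0, -0.001], [-1.0, -0.014, -0.0], [0.0, 0.001, -1.0]]
wrist_force: [0.8, 0.2, -0.5]
gripper_width: 0.341
gripper_force: 30.0
```

Run:
```python
from h import *
s=r.sense();print(s["time_s"],s["tcp_pos"],s["ee_rot"][0],s["gripper_width"])
c=snap("wrist","w9.png");zt=s["tcp_pos"][2]-.0186+.024
gr=cv2.cvtColor(c["pixels"],cv2.COLOR_RGB2GRAY).astype(float)
e=np.abs(np.diff(gr[120:150,250:380],axis=1)).mean(0);i=np.argsort(e)[-6:]+250.5;print(sorted(map(float,i)))
v=np.abs(np.diff(gr[85:120,295:335],axis=0)).mean(1);j=np.argsort(v)[-5:]+85.5;print(sorted(map(float,j)))
g=(.5513,.0256,.0134);R=np.array([[np.cos(g[2]),-np.sin(g[2])],[np.sin(g[2]),np.cos(g[2])]])
f=lambda p,z:((cast(c,p,z,True)-g[:2])@R*1000).round(1).tolist()
print(f([[275,135],[353,135],[315,102]],zt))
# yellow brass ring of lock hole
m=cv2.inRange(cv2.cvtColor(c["pixels"],cv2.COLOR_RGB2HSV),(20,180,120),(32,255,255))
for s,ce,b in blobs(m,20): print(s,ce.round(),f([ce],.036))
```

```text
23.2833 [0.61422171 0.02667744 0.09863588] [ 0.01361068 -0.99990661 -0.00123192] 0.34066265411742513
[250.5, 261.5, 262.5, 273.5, 274.5, 275.5]
[87.5, 88.5, 101.5, 109.5, 110.5]
[[76.6, -72.6], [47.5, -72.6], [61.6, -85.0]]
[ 31 195  17  23 190] [ 37. 206.] [[254.8, -41.3]]
```

Request:
servo_tool(
  targets=[
    [0,0,-0.6,0,20],
    [0,0,-1.1,0,20],
    [0,0,-1.5,0,20],
    [0,0,-1.8,0,20],
    [0,0,-1.9,0,20],
  ],
)

```text
time_s: 23.75
tcp_pos: [0.6142, 0.0268, 0.0413]
ee_rot: [[0.015, -1.0, -0.001], [-1.0, -0.015, -0.0], [0.0, 0.001, -1.0]]
wrist_force: [1.7, 1.2, -0.3]
gripper_width: 0.337
gripper_force: 30.0
```

Request:
servo_tool(
  targets=[
    [0,0,-0.1,0,20],
    [0,0,-0.2,0,20],
    [0,0,-0.3,0,20],
    [0,0,-0.4,0,20],
    [0,0,-0.41,0,20],
  ],
)

```text
time_s: 24.17
tcp_pos: [0.615, 0.0266, 0.0303]
ee_rot: [[0.015, -1.0, 0.001], [-1.0, -0.015, 0.0], [-0.0, -0.001, -1.0]]
wrist_force: [-1.3, 0.7, 3.4]
gripper_width: 0.343
gripper_force: 30.0
```

Request:
servo_tool(
  targets=[
    [0,0,0,0,60],
    [0,0,0,0,60],
    [0,0,0,0,60],
    [0,0,0,0,60],
    [0,0,0.1,0,60],
  ],
)

```text
time_s: 24.58
tcp_pos: [0.6141, 0.0263, 0.0324]
ee_rot: [[0.015, -1.0, -0.001], [-1.0, -0.015, -0.0], [0.0, 0.001, -1.0]]
wrist_force: [-0.2, 0.3, -0.4]
gripper_width: 0.628
gripper_force: 0.0
```

Request:
servo_tool(
  targets=[
    [0,0,0.6,0,60],
    [0,0,1.6,0,60],
    [0,0,2.8,0.1,60],
    [0,0,4,0.21,60],
    [0,0,5.2,0.32,60],
  ],
)

```text
time_s: 25.0
tcp_pos: [0.6142, 0.0263, 0.1907]
ee_rot: [[0.334, -0.943, -0.0], [-0.943, -0.334, -0.0], [0.0, 0.0, -1.0]]
wrist_force: [1.3, 0.3, -1.2]
gripper_width: 0.689
gripper_force: 0.0
```

Request:
servo_tool(
  targets=[
    [-0.6,0,0.5,0.12,60],
    [-1.2,0,1,0.24,60],
    [-1.8,0,1.5,0.36,60],
    [-2.4,0,1.7,0.48,60],
    [-3,0,1.7,0.6,60],
  ],
)

```text
time_s: 25.42
tcp_pos: [0.5245, 0.0265, 0.2422]
ee_rot: [[0.808, -0.589, 0.004], [-0.589, -0.808, 0.001], [0.003, -0.003, -1.0]]
wrist_force: [-0.2, 0.2, -0.1]
gripper_width: 0.688
gripper_force: 0.0
```

Request:
servo_tool(
  targets=[
    [-0.5,0,0,0.12,60],
    [-1.1,0,0,0.24,60],
    [-1.1,0,0,0.36,60],
    [-1.1,0,0,0.48,60],
    [-1.1,0,0,0.6,60],
  ],
)

```text
time_s: 25.83
tcp_pos: [0.4911, 0.0264, 0.2405]
ee_rot: [[1.0, -0.03, 0.001], [-0.03, -1.0, 0.0], [0.001, -0.0, -1.0]]
wrist_force: [1.1, 0.6, -0.1]
gripper_width: 0.69
gripper_force: 0.0
```

Request:
servo_tool(
  targets=[
    [0,0,0,0.05,50],
    [0,0,0,0.05,50],
    [0,0,0,0.05,50],
    [0,0,0,0.05,50],
    [0,0,0,0.05,50],
  ],
)

```text
time_s: 26.25
tcp_pos: [0.4915, 0.0264, 0.2399]
ee_rot: [[1.0, 0.013, 0.0], [0.013, -1.0, -0.0], [0.0, 0.0, -1.0]]
wrist_force: [-0.0, 0.2, -0.4]
gripper_width: 0.58
gripper_force: 0.0
```

Run:
```python
from h import *
c=snap("wrist","w10.png");s=r.sense();print(s["time_s"],s["tcp_pos"],s["ee_rot"][0],np.array(c["world_from_camera"])[:3,3])
w=wood(c["pixels"])
for s,ce,b in blobs(w,1500):
    if ce[1]<240: b=cv2.morphologyEx(b,cv2.MORPH_CLOSE,np.ones((25,25))); print(s,ce.round(),box(b,c,.024,True))
d=snap("scene")
a=cv2.resize(c["pixels"][40:260,190:440],(500,440)); b=cv2.resize(d["pixels"][215:325,245:395],(300,220))
o=np.zeros((440,800,3),np.uint8);o[:,:500]=a;o[:220,500:]=b
e=snap("side");o[220:,500:]=cv2.resize(e["pixels"][205:315,225:375],(300,220))
cv2.imwrite("pics/chk4.png",o[:,:,::-1])
```

```text
26.3 [0.49151805 0.02642423 0.23985837] [ 9.99908370e-01  1.35370436e-02 -2.78642186e-05] [0.55641266 0.02754859 0.38531242]
[  211    61   212   197 36275] [319. 161.] [550.8  24.4 208.1 196.5 -89.2]
[ 121   75   29  105 2465] [134. 127.] [590.4 214.1 111.2  31.6   3.1]
```

View pics/chk4.png

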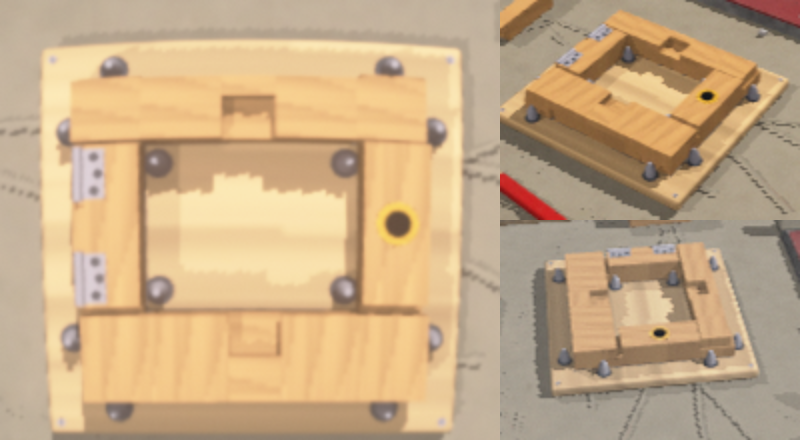

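The frame looks right: rails flush on the laps, notches facing each other at crop columns 247 and 255, hinges outward. Now the bar.

Run:
```python
from h import *
c=snap("wrist")
print(cast(c,[[190+248/2,40+118/2],[190+255/2,40+335/2]],.036,True))
```

```text
[[0.60787808 0.02790994]
 [0.50524366 0.02318045]]
```

Request:
servo_tool(
  targets=[
    [0.6,1.2,0,0.046,50],
    [1.2,2.4,0,0.046,50],
    [1.8,3.6,0,0.046,50],
    [2.4,4.8,0,0.046,50],
    [3,5.9,-0.3,0.046,50],
  ],
)

```text
time_s: 26.87
tcp_pos: [0.5832, 0.2058, 0.2327]
ee_rot: [[0.998, 0.061, 0.004], [0.061, -0.998, 0.002], [0.004, -0.001, -1.0]]
wrist_force: [0.8, -0.6, 1.0]
gripper_width: 0.575
gripper_force: 0.0
```

Request:
servo_tool(
  targets=[
    [0.2,0.35,-0.9,0,50],
    [0.29,0.52,-2.1,0,50],
    [0.29,0.52,-3.3,0,50],
    [0.29,0.52,-4.5,0,50],
    [0.29,0.52,-5.2,0,50],
  ],
)

```text
time_s: 27.28
tcp_pos: [0.5881, 0.2182, 0.0702]
ee_rot: [[0.998, 0.059, -0.006], [0.059, -0.998, -0.003], [-0.006, 0.003, -1.0]]
wrist_force: [-0.4, -0.3, -0.3]
gripper_width: 0.577
gripper_force: 0.0
```

Request:
servo_tool(
  targets=[
    [0,0,-0.8,0,50],
    [0,0,-1.5,0,50],
    [0,0,-1.81,0,50],
    [0,0,-1.81,0,50],
    [0,0,-1.81,0,10],
  ],
)

```text
time_s: 27.7
tcp_pos: [0.5906, 0.2192, 0.0206]
ee_rot: [[0.998, 0.06, 0.0], [0.06, -0.998, -0.0], [0.0, 0.0, -1.0]]
wrist_force: [0.7, 0.8, -0.3]
gripper_width: 0.55
gripper_force: 0.0
```

Request:
servo_tool(
  targets=[
    [0,0,0,0,10],
    [0,0,0,0,10],
    [0,0,0,0,10],
    [0,0,0,0,10],
    [0,0,0,0,10],
  ],
)

```text
time_s: 28.12
tcp_pos: [0.5904, 0.2191, 0.0209]
ee_rot: [[0.998, 0.06, 0.001], [0.06, -0.998, 0.0], [0.001, -0.0, -1.0]]
wrist_force: [0.3, 1.1, 2.0]
gripper_width: 0.228
gripper_force: 30.0
```

Request:
servo_tool(
  targets=[
    [0,0,0,0,10],
    [0,0,0,0,10],
    [0,0,0,0,10],
    [0,0,0,0,10],
    [0,0,0,0,10],
  ],
)

```text
time_s: 28.53
tcp_pos: [0.5904, 0.2191, 0.0209]
ee_rot: [[0.998, 0.06, 0.0], [0.06, -0.998, 0.0], [0.0, -0.0, -1.0]]
wrist_force: [-1.2, 0.0, 3.5]
gripper_width: 0.218
gripper_force: 30.0
```

The notch centres give a bar line at y=.0256 with about 2.5° yaw, so I'll place it at yaw .04.

Request:
servo_tool(
  targets=[
    [0,0,0.6,0,10],
    [0,-0.1,1.7,0,10],
    [0,-0.5,2.7,-0.019,10],
    [-0.2,-1.5,2.7,-0.019,10],
    [-0.4,-2.8,2.7,-0.019,10],
  ],
)

```text
time_s: 28.95
tcp_pos: [0.5797, 0.1366, 0.1036]
ee_rot: [[0.999, 0.045, 0.005], [0.045, -0.999, 0.003], [0.005, -0.002, -1.0]]
wrist_force: [0.5, -1.5, -0.8]
gripper_width: 0.227
gripper_force: 30.0
```

Request:
servo_tool(
  targets=[
    [-0.2,-1.2,0,0,10],
    [-0.4,-2.4,0,0,10],
    [-0.69,-3.4,0,0,10],
    [-0.69,-3.64,0,0,10],
    [-0.69,-3.64,0,0,10],
  ],
)

```text
time_s: 29.37
tcp_pos: [0.5567, 0.0237, 0.1013]
ee_rot: [[0.999, 0.038, -0.001], [0.038, -0.999, -0.0], [-0.001, 0.0, -1.0]]
wrist_force: [0.2, -0.1, -0.0]
gripper_width: 0.227
gripper_force: 30.0
```

Request:
servo_tool(
  targets=[
    [0,0,0,0,10],
    [0,0,0,0,10],
    [0,0,-0.3,0,10],
    [0,0,-0.6,0,10],
    [0,0,-0.6,0,10],
  ],
)

```text
time_s: 29.78
tcp_pos: [0.556, 0.0264, 0.0809]
ee_rot: [[0.999, 0.042, -0.005], [0.042, -0.999, -0.001], [-0.005, 0.001, -1.0]]
wrist_force: [-0.9, 0.8, -0.5]
gripper_width: 0.228
gripper_force: 30.0
```

Run:
```python
from h import *
s=r.sense();print(s["time_s"],s["tcp_pos"],s["ee_rot"][0])
c=snap("wrist","w11.png");g=cv2.cvtColor(c["pixels"],cv2.COLOR_RGB2GRAY).astype(float);zt=s["tcp_pos"][2]+.003
v=np.diff(g[100:260,305:323],axis=0).mean(1);j=np.argsort(np.abs(v))[-8:]+100.5;print("rows",sorted(map(float,j)))
for r0 in(185,205,230):
    e=np.diff(g[r0:r0+8,260:370].mean(0));k=np.argsort(np.abs(e))[-6:];print(r0,sorted((float(q+260.5),round(float(e[q]))) for q in k))
print(zt,cast(c,[[314,r_] for r_ in(150,160,170,180,190)],zt,True).round(4).tolist())
```

```text
29.7833 [0.555995   0.02637179 0.08088217] [ 0.99911308  0.04183829 -0.0047553 ]
rows [136.5, 137.5, 155.5, 156.5, 157.5, 172.5, 173.5, 176.5]
185 [(286.5, -2), (287.5, -5), (288.5, -4), (289.5, -1), (323.5, -1), (328.5, -1)]
205 [(287.5, 6), (288.5, 6), (339.5, -6), (340.5, -5), (350.5, -8), (351.5, -9)]
230 [(273.5, -14), (287.5, -11), (288.5, -21), (289.5, -13), (357.5, -19), (358.5, -18)]
0.08388216759660469 [[0.6221, 0.0293], [0.6183, 0.0291], [0.6145, 0.029], [0.6107, 0.0288], [0.6068, 0.0287]]
```

Request:
servo_tool(
  targets=[
    [0,0,-0.4,0,10],
    [0,0,-0.8,0,10],
    [0,0,-1.1,0,10],
    [0,0,-1.2,0,10],
    [0,0,-1.25,0,10],
  ],
)

```text
time_s: 30.25
tcp_pos: [0.5572, 0.0259, 0.0453]
ee_rot: [[0.999, 0.042, -0.001], [0.042, -0.999, -0.001], [-0.001, 0.001, -1.0]]
wrist_force: [0.1, 0.2, -1.0]
gripper_width: 0.227
gripper_force: 30.0
```

Request:
servo_tool(
  targets=[
    [0,0,-0.1,0,10],
    [0,0,-0.2,0,10],
    [0,0,-0.3,0,10],
    [0,0,-0.4,0,10],
    [0,0,-0.46,0,10],
  ],
)

```text
time_s: 30.67
tcp_pos: [0.5576, 0.0258, 0.0329]
ee_rot: [[0.999, 0.042, -0.0], [0.042, -0.999, -0.0], [-0.0, 0.0, -1.0]]
wrist_force: [-4.7, 1.7, 17.6]
gripper_width: 0.222
gripper_force: 30.0
```

Request:
servo_tool(
  targets=[
    [0,0,0.01,0,10],
    [0,0,0.01,0,45],
    [0,0,0.01,0,45],
    [0,0,0.01,0,45],
    [0,0,0.01,0,45],
  ],
)

```text
time_s: 31.08
tcp_pos: [0.5575, 0.0258, 0.0325]
ee_rot: [[0.999, 0.041, -0.0], [0.041, -0.999, -0.0], [-0.0, 0.0, -1.0]]
wrist_force: [-0.1, 0.6, 0.3]
gripper_width: 0.44
gripper_force: 0.0
```

Request:
servo_tool(
  targets=[
    [0,0,0.4,0,50],
    [0,0,1.2,0,50],
    [0,0,2.4,0,50],
    [0,0,3.6,0,50],
    [0,0,4.6,0,50],
  ],
)

```text
time_s: 31.5
tcp_pos: [0.5579, 0.0258, 0.1729]
ee_rot: [[0.999, 0.041, 0.002], [0.041, -0.999, 0.0], [0.002, -0.0, -1.0]]
wrist_force: [0.9, 0.3, -0.1]
gripper_width: 0.573
gripper_force: 0.0
```

Request:
servo_tool(
  targets=[
    [-0.8,0,0.8,0,50],
    [-1.6,0,1.6,0,50],
    [-2.1,0,2.3,-0.027,50],
    [-2.1,0,2.3,-0.027,50],
    [-2.1,0,2.3,-0.027,50],
  ],
)

```text
time_s: 31.92
tcp_pos: [0.4946, 0.0261, 0.2411]
ee_rot: [[1.0, 0.015, 0.004], [0.015, -1.0, 0.002], [0.004, -0.002, -1.0]]
wrist_force: [-0.6, -0.6, -0.2]
gripper_width: 0.571
gripper_force: 0.0
```

Run:
```python
from h import *
s=r.sense();print(s["time_s"],s["tcp_pos"],s["gripper_width"])
c=snap("wrist");d=snap("scene");e=snap("side")
a=cv2.resize(c["pixels"][40:260,190:440],(500,440)); b=cv2.resize(d["pixels"][215:325,245:395],(300,220))
o=np.zeros((440,800,3),np.uint8);o[:,:500]=a;o[:220,500:]=b;o[220:,500:]=cv2.resize(e["pixels"][205:315,225:375],(300,220))
cv2.imwrite("pics/chk5.png",o[:,:,::-1])
# bar: darker gaps either side along middle rows; edges between the rails
g=cv2.cvtColor(c["pixels"],cv2.COLOR_RGB2GRAY).astype(float)
for r0 in(80,125,150,175,215):
    q=np.diff(g[r0:r0+6,285:350].mean(0));k=np.argsort(np.abs(q))[-5:];print(r0,sorted((float(x+285.5),round(float(q[x]))) for x in k))
v=np.diff(g[60:250,308:322].mean(1));k=np.argsort(np.abs(v))[-10:];print(sorted((float(x+60.5),round(float(v[x]))) for x in k))
print(cast(c,[[314,90],[314,128],[314,153],[314,178],[314,210]],.036,True).round(4).tolist())
```

```text
31.9167 [0.4945716 0.0260624 0.2410706] 0.5713309414467133
80 [(287.5, 1), (301.5, 1), (325.5, -2), (327.5, -2), (328.5, -2)]
125 [(303.5, 10), (324.5, -10), (325.5, -19), (326.5, -15), (342.5, 12)]
150 [(298.5, -32), (299.5, -17), (303.5, 10), (304.5, 15), (305.5, 10)]
175 [(298.5, -8), (299.5, -33), (300.5, -17), (304.5, 16), (305.5, 16)]
215 [(303.5, -18), (304.5, -24), (327.5, -29), (329.5, 35), (330.5, 20)]
[(62.5, 19), (63.5, 35), (91.5, -37), (92.5, -16), (96.5, 31), (97.5, 23), (212.5, -28), (213.5, -22), (221.5, 23), (244.5, -22)]
[[0.6207, 0.0281], [0.5842, 0.0276], [0.5606, 0.0272], [0.537, 0.0269], [0.5064, 0.0264]]
```

The measurements show the bar spanning rows 97–213 (110 mm at the flush height) and columns 303–326, so it is seated in both notches. Contact came at the seated height. Handing in.

```bash
python3 -c "
from station import r
print(r.finish_job())"
```

```text
the job is handed in; nothing more can be done
None
```

The cabinet door is dry-fitted on the board, with both stiles, both rails and the glazing bar placed and let go, and the job was handed in at about 32 s; no verdict came back, and the bar was checked by measurement only.

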